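Hang the slide carrier up to drain

ROBOT

A 6-joint arm with a two-finger parallel gripper is mounted at the origin on the work surface. World frame = base frame: x ahead of the robot, y to its left, z up, the work surface at z = 0. Lengths are in mm, angles in rad, forces in N, time in s.
With the tool pointing down it reaches from about 300 to 775 mm from the base axis. Payload 14.6 kg.
Tool frame: the origin (TCP) lies between the finger pads; the fingertips stand 22 mm ahead of it and the grasp point (between the pads) lies 3 mm ahead of it (manip.tcp_to_tips is the distance from the TCP to the fingertips, in mm); y points along the fingers, z is the direction in which the jaws open and shut, and the axes are right-handed (so a half turn about y gives the same grasp; the last joint's range is limited). The gripper opens to 94 mm and grips with 3 to 60 N. Pads are 16 mm wide; open, the fingers measure 119 mm over their backs; the gripper's body (75 mm by 177 mm) begins 78 mm behind the grasp point.
Start: joints at [1.133, 0.3, 1.521, -0, 1.321, -0.067], TCP at [199.295, 512.612, 227.446] pointing down, gripper open.
Joint ranges: [-3.03, 3.03], [-0.79, 2.21], [0.23, 2.52], [-1.04, 4.18], [0, 3.07], [-2.55, 2.55]. Speed limits (rad/s): [2.22, 2.22, 2.57, 3.14, 3.14, 3.14].

INTERFACE

Orientations are given as [roll, pitch, yaw] about the fixed x, y, z axes, in that order (R = Rz(yaw) Ry(pitch) Rx(roll)).
In Python, from cell import manip gives the robot as it stands.
- The arm moves only by the shell command python3 -m jog 'ROWS' [OPENING] [FORCE]. ROWS is JSON, one flat list of numbers, 6 for each row, row after row: the shift along the tool's x, y, z in mm, then the turn, a rotation vector about the tool's x, y, z in degrees. A call has 1 to 10 rows; each row is the pose to reach, as a shift and turn from the pose commanded when the call began, along the tool's axes at that moment; what a row does not reach only later rows make up. A row lasts 1/12 s, in which the tool goes at most 41.7 mm and 7.16 degrees, less where a joint would pass 70% of its speed; a pose out of reach is approached as far as the arm can. A call with a gripper value outside its range is refused whole. OPENING is the finger opening in mm, from 0 to 94, set as the call begins (- or left out, the last holds). The fingers move at their own pace and stop on an object; FORCE is the grip in N (left out, the last holds). Time passes only in rows, so rows that repeat a pose let the fingers close. It gives the time, the measured TCP pose, the force and the opening at its end, in the units of the state.
- manip.read_state(): the state, without advancing time (a new reading comes with each control period).
- manip.camera(name): name is "side" or "top"; returns a dict with "img" (384x512x3 uint8, red, green, blue), "intrinsics" (3x3 intrinsics, pixels), "origin" and "orientation" of the camera in the world. Camera axes: x right, y down, z forward; pixel columns grow to the right and rows downward; lengths in mm; the calibration is good to about 2 mm. A picture is of the moment at which its call begins. There is no depth.
- manip.sign_off(): hands the job in, once; it reports no verdict.
Trained networks look in a picture, given as the dict that the camera call returned (one of the last four; its "shot" number tells which), for a name from the list of things; names that differ only in an ending like _2 or _b are one class to them, and where a whole thing is asked for, a point or a joint stands for the part that bears it (a point fixed in the world has none). Each returns a list of dicts, best first, with "score" (0 to 1); they miss things now and then, are a little off and sometimes report something else, mostly with a low value. They report only what shows in the picture. A call takes as long as a camera call. They do not tell look-alikes from the thing itself.
- manip.masks_of(thing, picture): "pixels" (384x512 bool, what is visible of it) and "xy" ([column, row] in pixels, amid what is visible of it).
- manip.tip_of(thing, picture): "xy" ([column, row] in pixels: a listed point, or the origin of a listed thing).
The state is a dict: "clock": time; "joints": joint angles; "qd": joint speeds; "effort": joint torques, N m; "eef_pos": TCP position; "eef_rot": TCP orientation; "wrist_force": force on the tool from outside, world axes, zero at the start; "moment": the same for the moment, N m; "finger_gap": finger opening in mm.
Only numpy, scipy, OpenCV 4.12 (cv2) and the standard library are available. Lean on these libraries where they do the work, as an engineer would, in place of code of your own. Each camera call takes 0.05 s, during which the arm holds its last target.

TASK

The blood smears are stained and have to drain: lift the rinse jug off the drip stand by its handle and stand it upright on the rubber mat, then lift the slide carrier out of its dish and hang it by the hole in its handle on the stand's free peg. Keep the jug and the carrier upright, set them down without dropping them, and leave the carrier already hanging, the dish and everything else where they are.

Things in the scene. Friction and masses are not known exactly. Their poses are not given: they have to be found in the camera images.
- stand: drip stand, fixed: white tray 190 x 360 x 22 mm (x -100..+90, y +-180), inner floor 12 mm up; at its back a steel rod frame: uprights at x +60, y +-160 mm, crossbar at x +60, 250 mm up (thin bar at 60 mm); top 256 mm. Two level pegs point from the crossbar to -x, roughly at the robot. One holds another carrier; the jug stands under the free one. Origin on the bench, z up
- peg_left (a point): point on the axis of the left peg (stand's y +80 mm), 250 mm above the bench; axes as the stand's. The peg is a 10 mm steel rod along the stand's x, from the crossbar at +60 mm to -25 mm, where a black 14 mm ball keeps things on (ball's front at -32 mm). Hang the carrier with its hole anywhere between ball and crossbar, best near this point
- peg_right (a point): the same on the right peg (stand's y -80 mm), 160 mm from the left one
- jug: white plastic rinse jug, empty, 0.2 to 0.4 kg, 130 mm tall, outer radius 42 mm at the foot, 50 mm at the rim, open on top, D-shaped handle on its -x side. It stands in the tray under the free peg, handle out over the tray's front edge; while it is there a carrier has no room to hang. Origin at the centre of its foot, z up
- jug_handle (a point): grip point on the upright part of the jug's handle, 88 mm from the jug's axis along its -x, 103 mm above its foot, 25 mm below the handle's top (level with the rim). That part is 14 mm thick (jug x), 20 mm wide (jug y), 90 mm tall: pinch its 20 mm width from above, fingers closing along the jug's y. Axes as the jug's
- mat: dark ribbed rubber mat on the bench, fixed, 160 x 160 mm, 3 mm thick: the jug goes here, with its whole foot on it. Origin at the centre of its underside; x and y along its edges
- dish: open grey staining dish, about 0.9 kg, 78 x 116 x 64 mm (x, y, z), walls and floor 5 mm thick, holding the carrier. Origin at the centre of its underside
- carrier: white plastic slide carrier, 0.15 to 0.25 kg, 175 mm tall, standing on the dish's floor, about 11 mm free all round. Basket 46 x 84 x 32 mm (x, y, z) with slides; an arched flat handle, 8 mm thick, rises in the y-z plane from its ends to a tab on top. Origin at the centre of its underside, z up; same either way round (half turn about z)
- eye (a point): centre of the 28 mm hole in the carrier's tab, 150 mm above its underside, hole axis along the carrier's x. Tab 52 mm wide (y), 50 mm tall (25 above and below this point), 8 mm thick (x): grip its width from above, fingers closing along the carrier's y, the peg passing between them. Hung, this point is 9 mm below the peg's axis, the underside 91 mm above the bench
- other_eye (a point): centre of the hole of the other carrier, of the same shape and size, which already hangs on the stand's other peg; leave it there
- covered_dish: bystander: grey dish 86 x 124 mm with its lid on, 88 mm tall; origin under its centre
- wash_bottle: bystander: white squeeze bottle 68 mm thick, 190 mm tall with its spout; origin under its centre
Mind the look-alikes: they are no part of the job. Leave any green or turquoise look-alike of the carrier alone.

How it is judged (in metres and radians):
On the way, in this order (a step that is already met when the one before it is completed fails the run):
1. the jug stands upright and released on the mat (x of jug in the frame of mat between -0.045 and 0.045 m and y of jug in the frame of mat between -0.045 and 0.045 m and z of jug in the frame of mat between 0 and 0.008 m and angle between jug's own z axis and vertical below 0.1 rad and linear speed of jug below 0.03 m/s and contact force between the fingers and jug below 0.05 N), for 0.2 s.
2. the carrier is lifted clear of the dish (z of carrier in the frame of dish above 0.07 m), for 0.1 s.
At the end, for the whole second after the job is handed in: Jug upright (6 deg), released, at rest on the mat, foot within 45 mm of its centre along both edges. Carrier released and at rest, hung by its hole on a peg between ball and crossbar: hole 2-17 mm below the peg axis, within 12 mm sideways, upright within 11 deg, square to the peg within 20 deg (all of step 1 and ((x of eye in the frame of peg_left between -0.018 and 0.052 m and y of eye in the frame of peg_left between -0.012 and 0.012 m and z of eye in the frame of peg_left between -0.017 and -0.002 m) or (x of eye in the frame of peg_right between -0.018 and 0.052 m and y of eye in the frame of peg_right between -0.012 and 0.012 m and z of eye in the frame of peg_right between -0.017 and -0.002 m)) and angle between carrier's own z axis and vertical below 0.2 rad and angle between the x axis of carrier and the x axis of stand, either way round below 0.35 rad and contact force between carrier and stand above 0.3 N and contact force between the fingers and carrier below 0.05 N and linear speed of carrier below 0.04 m/s and angular speed of carrier below 0.4 rad/s); the robot touches nothing.
It fails at once if the jug or the carrier is tipped more than 35 degrees (angle between any of jug, carrier's own z axis and vertical above 0.61 rad).
It fails at once if the jug or the carrier, let go, falls faster than 0.5 m/s (a drop of over 13 mm) ((contact force between each of the arm, the fingers and jug below 0.01 N and linear speed of jug above 0.5 m/s) or (contact force between each of the arm, the fingers and carrier below 0.01 N and linear speed of carrier above 0.5 m/s)).
It fails at once if the carrier already hanging is shifted by more than 30 mm at its hole (distance of other_eye from where it was at the start of the episode above 0.03 m).
It fails at once if the staining dish is shoved by more than 40 mm or tipped (distance of dish from where it was at the start of the episode above 0.04 m or angle between dish's own z axis and vertical above 0.3 rad).
It fails at once if a bystander (covered dish, wash bottle) is shifted by more than 30 mm (distance of any of covered_dish, wash_bottle from where it was at the start of the episode above 0.03 m).
It also fails if it takes over 70 s, if anything falls off the work surface, if the arm or the gripper's body presses on something with over 40 N, if the wrist force passes 120 N, or if a joint passes its speed limit or range.

## Working session

There is one attempt and no reset: what is moved stays moved. The work goes in short steps, Python scripts to look and compute and a shell command to move; the robot and the scene stay as the last step left them, time stands still between calls to the robot, and variables do not carry over. Pictures are saved under pics/ and viewed, and the job is handed in when it is done.

```bash
ls; mkdir -p pics
python3 - <<'E'
from cell import manip
import cv2
print(manip.read_state())
for n in ("side","top"):
    c=manip.camera(n); print(n,c["shot"],c["intrinsics"],c["origin"],c["orientation"])
    cv2.imwrite(f"pics/{n}0.png",cv2.resize(c["img"][:,:,::-1],(800,600),interpolation=cv2.INTER_CUBIC))
    for t in ["stand","peg_left","peg_right","jug","jug_handle","mat","dish","carrier","eye","other_eye","covered_dish","wash_bottle"]:
        print(t,"tip",[(d["xy"],round(float(d["score"]),2)) for d in manip.tip_of(t,c)])
    for t in ["carrier","jug","mat","dish","stand"]:
        print(t,"mask",[(d["xy"],round(float(d["score"]),2),int(d["pixels"].sum())) for d in manip.masks_of(t,c)])
E
```

```text
pics
{'clock': 0.0, 'joints': array([ 1.13339883e+00,  3.00492606e-01,  1.52157005e+00,  4.84436854e-06,
        1.32073379e+00, -6.65644069e-02]), 'qd': array([-0.00107549, -0.00097605, -0.00230038,  0.00095778,  0.00127475,
        0.00178784]), 'effort': array([ 1.44872138e-03, -5.31806695e+01, -3.52733874e+01,  7.09446031e-02,
        2.43432366e-02, -8.04072056e-05]), 'eef_pos': array([199.19648115, 512.40136946, 226.87919521]), 'eef_rot': array([-1.57199714e+00,  8.47525424e-05, -3.70834338e-01]), 'wrist_force': array([-1.95284988, -0.16199041, -0.6309431 ]), 'moment': array([-0.03085734,  0.02690555, -0.01167033]), 'finger_gap': 93.63816983249367}
side 1 [[387.14368971   0.         256.29542621]
 [  0.         387.14368971 191.41267977]
 [  0.           0.           1.        ]] [450.33846899 758.35648937 717.53908523] [-2.17935592 -0.01021692 -3.10367909]
stand tip [([202.5, 288.8], 0.66)]
peg_left tip [([179.3, 228.2], 0.63)]
peg_right tip [([205.8, 181.7], 0.77), ([222.7, 264.3], 0.22)]
jug tip [([223.9, 263.5], 0.68)]
jug_handle tip [([254.7, 245.9], 0.73)]
mat tip [([258.
[... 1078 characters left out ...]
handle tip [([205.3, 195.1], 0.55)]
mat tip [([357.3, 200.3], 0.81)]
dish tip [([289.0, 206.3], 0.66), ([287.6, 203.5], 0.4)]
carrier tip [([288.6, 201.9], 0.84), ([357.2, 251.7], 0.68)]
eye tip [([337.3, 280.6], 0.91), ([292.6, 196.5], 0.82), ([372.2, 252.2], 0.8)]
other_eye tip [([167.1, 144.8], 0.74)]
covered_dish tip [([298.2, 144.1], 0.78), ([202.5, 168.7], 0.63)]
wash_bottle tip [([332.7, 135.9], 0.81), ([287.5, 200.2], 0.61)]
carrier mask [([359.9, 254.5], 0.81, 405), ([289.0, 201.6], 0.74, 347), ([329.8, 279.1], 0.66, 398), ([199.9, 168.7], 0.56, 4570)]
jug mask [([217.6, 177.5], 0.6, 998)]
mat mask [([359.6, 198.9], 0.67, 2038)]
dish mask []
stand mask [([199.2, 165.8], 0.89, 4308)]
```

View pics/side0.png

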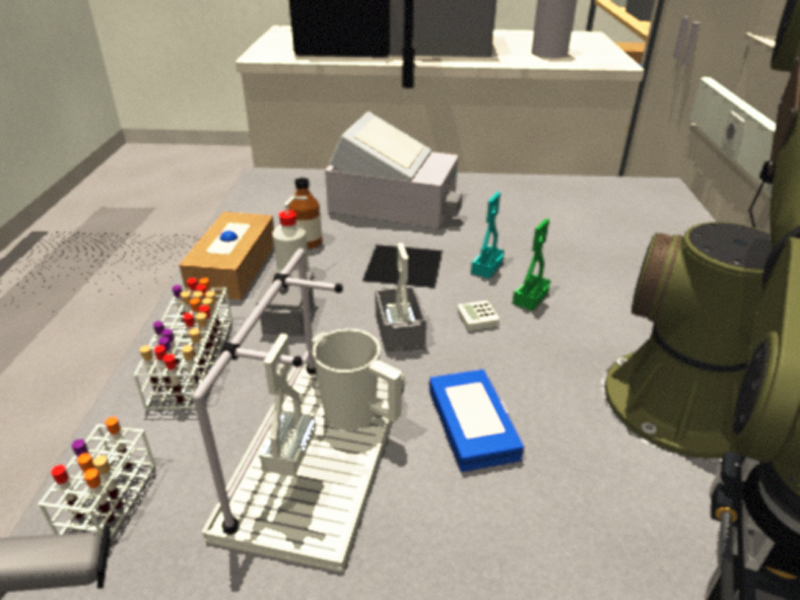

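View pics/top0.png

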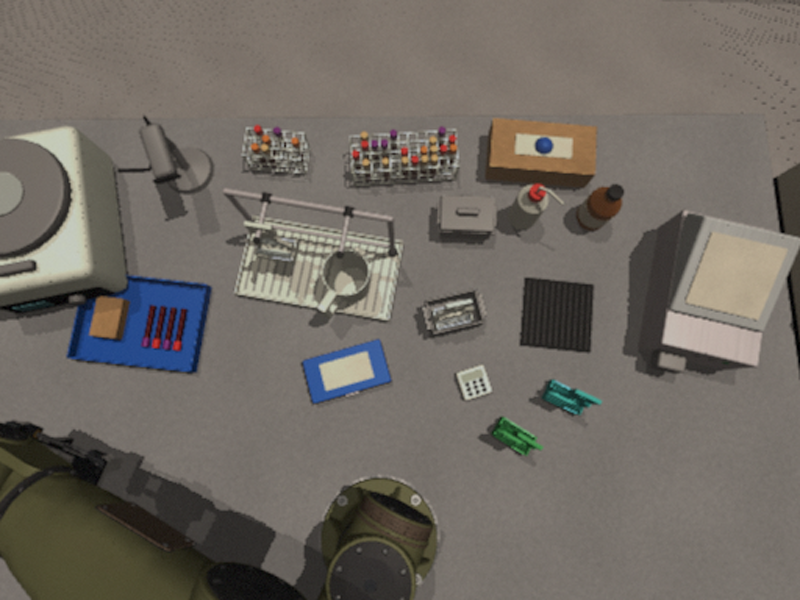

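The top view has the stand at (320,255)/800, its left peg occupied, the right one free with the jug under it. The mat is at (557,315). Three things look like the carrier: a white one in the grey dish (side 403,290; top 455,312), a turquoise one (side 490,240) and a green one (side 535,270). The white one in the open dish fits the description. I'll measure everything and then confirm it in a crop.

```bash
cat > h.py <<'E'
from cell import manip
import numpy as np, cv2
from scipy.spatial.transform import Rotation as Ro
from scipy.optimize import least_squares
def cam(c):
    o=np.array(c["orientation"],float)
    R=Ro.from_euler("xyz",o).as_matrix() if o.shape==(3,) else o
    return np.array(c["intrinsics"]),R,np.array(c["origin"],float)
def proj(c,P):
    K,R,o=cam(c); q=(np.atleast_2d(P)-o)@R; q=q@K.T; return q[:,:2]/q[:,2:]
def ray(c,uv):
    K,R,o=cam(c); d=R@np.linalg.inv(K)@np.array([uv[0],uv[1],1.]); return o,d/np.linalg.norm(d)
def onz(c,uv,z):
    o,d=ray(c,uv); return o+d*(z-o[2])/d[2]
def tri(obs):
    A=np.zeros((3,3));b=np.zeros(3);L=[]
    for c,uv in obs:
        o,d=ray(c,uv);M=np.eye(3)-np.outer(d,d);A+=M;b+=M@o;L.append((o,d))
    p=np.linalg.solve(A,b); return p,[round(float(np.linalg.norm((np.eye(3)-np.outer(d,d))@(p-o))),1) for o,d in L]
def best(t,c):
    r=manip.tip_of(t,c); return r[0]["xy"] if r else None
def crop(c,x0,y0,x1,y1,name,pts=(),k=None):
    k=k or min(800/(x1-x0),600/(y1-y0))
    im=cv2.resize(c["img"][y0:y1,x0:x1,::-1],None,fx=k,fy=k,interpolation=cv2.INTER_CUBIC)
    for p in pts:
        cv2.circle(im,(int((p[0]-x0+.5)*k),int((p[1]-y0+.5)*k)),3,(255,0,255),-1)
    cv2.imwrite(name,im)
E
python3 - <<'E'
from h import *
s=manip.camera("side");t=manip.camera("top")
np.save("s0.npy",s,allow_pickle=True);np.save("t0.npy",t,allow_pickle=True)
for n in ["stand","peg_left","peg_right","jug","jug_handle","mat","other_eye","covered_dish","wash_bottle","dish"]:
    print(n,*tri([(s,best(n,s)),(t,best(n,t))]))
e=[d["xy"] for d in manip.tip_of("eye",s)];f=[d["xy"] for d in manip.tip_of("eye",t)]
for a in e:
    for b in f: print(a,b,*tri([(s,a),(t,b)]))
print("mat",onz(s,best("mat",s),0),onz(t,best("mat",t),0), onz(s,best("jug",s),12),onz(t,best("jug",t),12))
crop(s,120,130,300,265,"pics/s1.png"); crop(t,140,110,260,210,"pics/t1.png"); crop(t,255,160,395,265,"pics/t2.png");crop(s,225,140,345,230,"pics/s2.png")
E
```

```text
stand [602.12923241 133.64559664 -10.56874735] [4.5, 4.5]
peg_left [609.67322483 215.54813371 251.64940275] [2.5, 2.5]
peg_right [580.39846162  55.70188089 245.91152316] [1.1, 1.1]
jug [558.26409277  65.98716756  15.57450324] [1.5, 1.5]
jug_handle [477.82326033 100.91726532 115.56001616] [9.4, 9.4]
mat [ 486.16770888 -426.96470215  -18.93155911] [9.5, 9.5]
other_eye [616.41953608 209.38231019 233.05781411] [2.4, 2.4]
covered_dish [ 710.10039752 -211.56755329  -16.30272334] [6.1, 6.1]
wash_bottle [ 715.95630489 -340.57665956    5.77381073] [5.0, 5.0]
dish [ 469.3877568  -160.25023026   17.92401051] [3.3, 3.3]
[346.6, 151.5] [336.3, 278.7] [ 213.31079309 -295.38585244  142.85468525] [5.8, 5.8]
[346.6, 151.5] [374.9, 251.0] [ 242.58265572 -418.07157612   91.09206652] [62.3, 62.3]
[346.6, 151.5] [293.1, 196.1] [ 352.48061131 -121.68220223  275.52753907] [104.9, 104.9]
[315.2, 132.5] [336.3, 278.7] [ 266.45463803 -287.18928322  206.78837196] [43.6, 43.6]
[315.2, 132.5] [374.9, 251.0] [ 297.200334   -419.05535491  143.83090798] [4.5, 4.5]
[315.2, 132.5] [293.1, 196.1] [ 389.73442237 -140.5652694   296.8298268 ] [60.5, 60.5]
[257.2, 168.6] [336.3, 278.7] [ 348.35801533 -295.65715842   88.78863085] [133.0, 133.0]
[257.2, 168.6] [374.9, 251.0] [ 394.85664831 -478.26470689  -39.0003093 ] [91.2, 91.2]
[257.2, 168.6] [293.1, 196.1] [ 476.20098061 -170.61512236  147.97067732] [1.0, 1.0]
mat [ 476.14346741 -392.78617069    0.        ] [ 492.6197727  -422.80539459    0.        ] [557.33060652  62.86018618  12.        ] [560.55600985  66.28865724  12.        ]
```

View pics/t1.png

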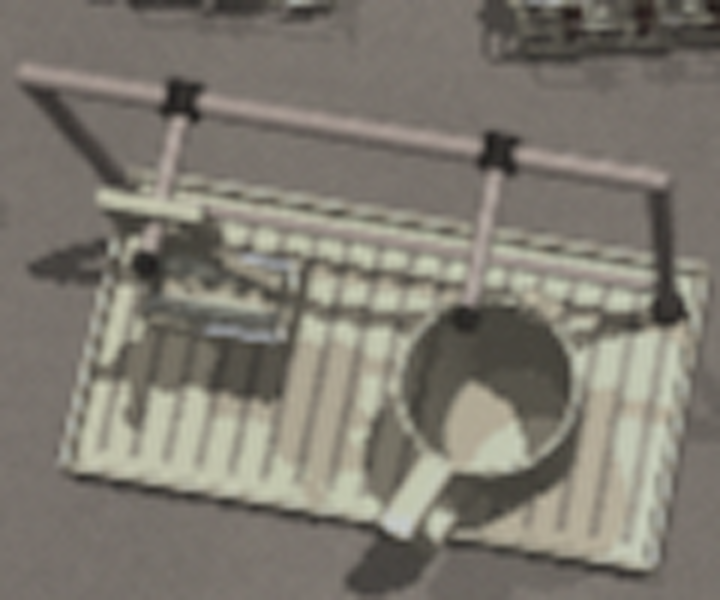

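View pics/s1.png

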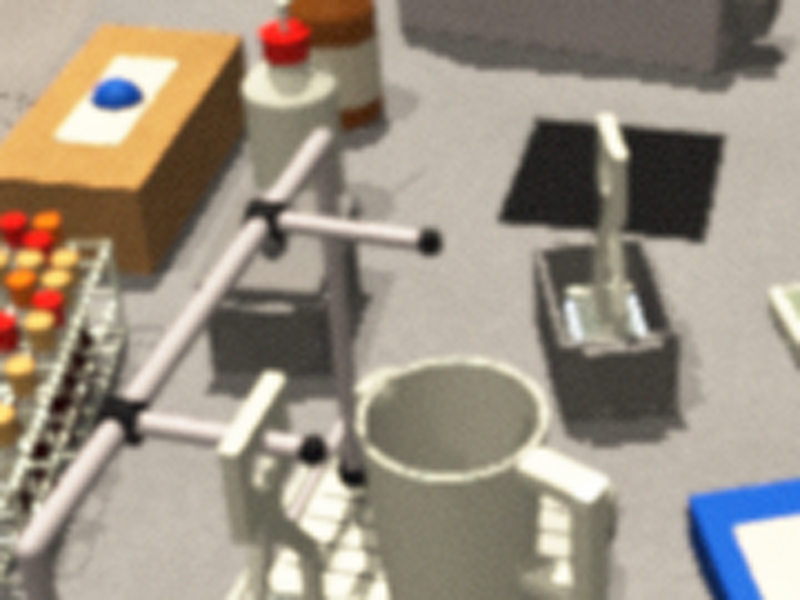

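View pics/s2.png

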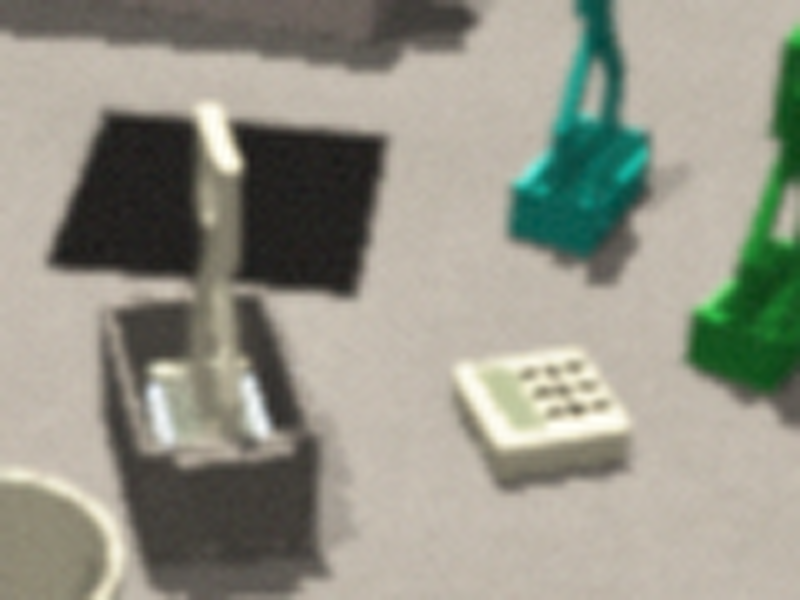

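View pics/t2.png

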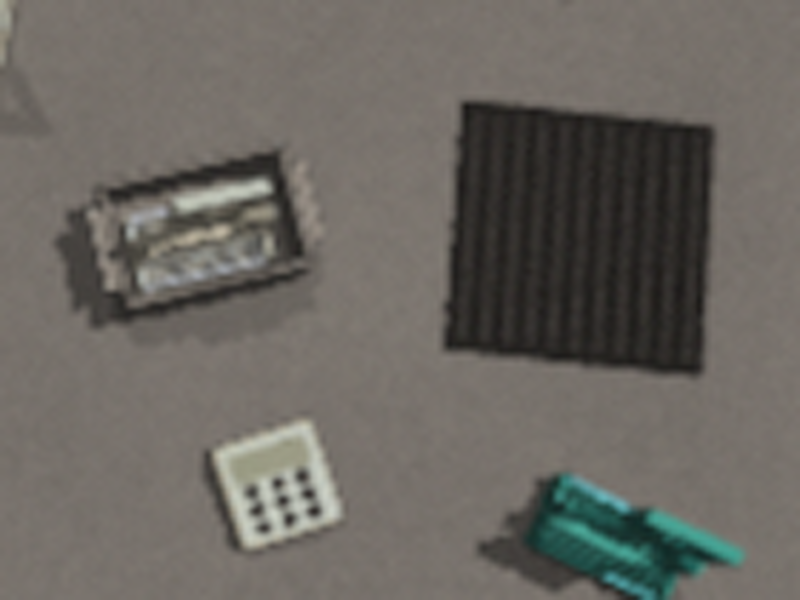

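The crops confirm it: the white carrier stands in the open grey dish (side crop 220,300), and the coloured ones are decoys. Next I fit model poses to hand-picked corners.

```bash
cat > fit.py <<'E'
from h import *
s=np.load("s0.npy",allow_pickle=True).item();t=np.load("t0.npy",allow_pickle=True).item()
def px(x0,y0,k,p): return (np.array(p)+.5)/k-.5+[x0,y0]
T1=lambda *p:px(140,110,6,p);S1=lambda *p:px(120,130,800/180,p);S2=lambda *p:px(225,140,800/120,p);T2=lambda *p:px(255,160,800/140,p)
def fit(obs,x0):
    def w(x,P):
        c,q=np.cos(x[2]),np.sin(x[2]); P=np.array(P,float); return np.array([x[0]+c*P[0]-q*P[1],x[1]+q*P[0]+c*P[1],P[2]])
    f=lambda x:np.concatenate([(proj(c,w(x,P))[0]-uv) for c,P,uv in obs])
    r=least_squares(f,x0,x_scale=[100,100,.3],loss="soft_l1"); 
    return r.x,f(r.x).reshape(-1,2).round(1)
E
python3 - <<'E'
from fit import *
print("stand",*fit([(t,(-100,180,22),T1(64,466)),(t,(-100,-180,22),T1(650,570)),(t,(90,-180,22),T1(708,265)),
 (t,(60,160,253),T1(25,72)),(t,(60,-160,253),T1(665,182)),(t,(-25,80,250),T1(147,264)),(t,(-25,-80,250),T1(465,318)),
 (s,(-25,-80,250),S1(430,241)),(s,(60,-80,250),S1(266,215)),(s,(-25,80,250),S1(312,447)),(s,(60,80,250),S1(125,417)),(s,(60,-160,250),S1(325,135))],[600,130,-.2]),sep="\n")
print("mat",*fit([(t,(80,80,3),T2(463,103)),(t,(80,-80,3),T2(712,127)),(t,(-80,-80,3),T2(702,374)),(t,(-80,80,3),T2(445,350)),
 (s,(80,-80,3),S2(103,110)),(s,(-80,-80,3),S2(385,135)),(s,(-80,80,3),S2(357,293)),(s,(80,80,3),S2(50,265))],[490,-420,0]),sep="\n")
E
python3 - <<'E'
from fit import *
crop(t,200,155,245,205,"pics/j1.png",k=12);crop(s,190,200,270,290,"pics/j2.png",k=6.6)
crop(t,262,180,318,222,"pics/c1.png",k=14);crop(s,235,150,280,230,"pics/c2.png",k=7.5)
E
```

```text
stand
[ 5.97976668e+02  1.34039225e+02 -1.84613148e-01]
[[-1.6 -0.1]
 [ 0.3  0.3]
 [ 0.1 -0. ]
 [-0.1 -0.2]
 [-1.2 -0.4]
 [-0.4 -0.3]
 [-0.   0. ]
 [ 0.1 -0.9]
 [ 0.3 -0. ]
 [ 0.4 -0.6]
 [-0.1 -0.7]
 [-0.2  0.2]]
mat
[ 4.80513137e+02 -4.10043921e+02 -1.06707892e-01]
[[-0.8 -0.4]
 [-0.2 -0.3]
 [-0.2  0.4]
 [-0.3  0.1]
 [-0.1 -0.7]
 [ 0.5 -1. ]
 [ 0.5 -0.9]
 [-0.5 -0.9]]
```

View pics/j1.png

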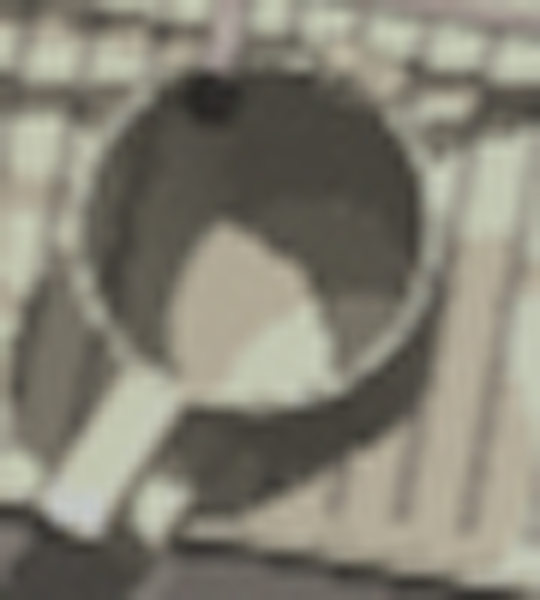

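View pics/j2.png

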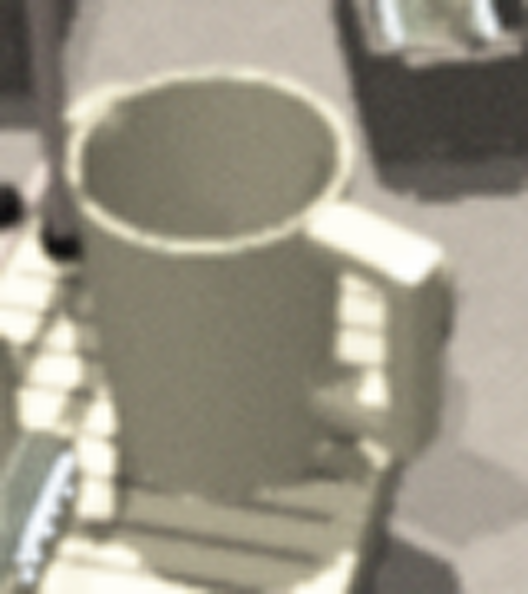

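View pics/c1.png

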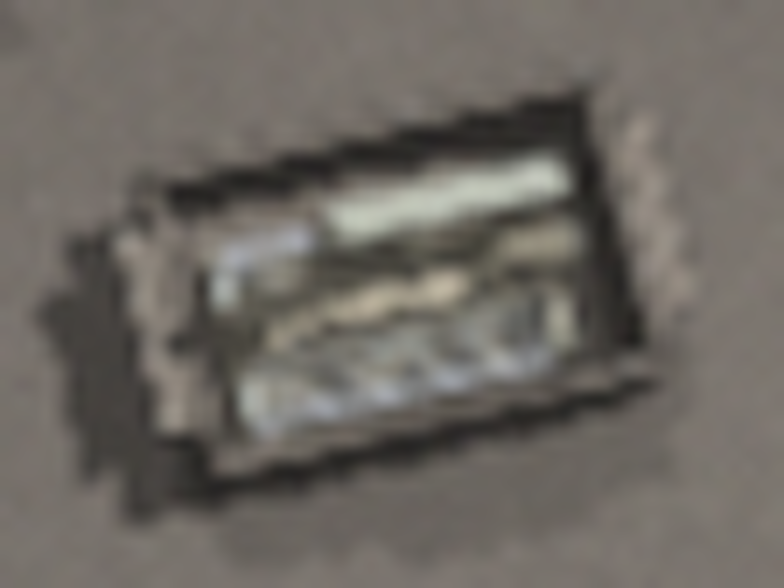

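View pics/c2.png

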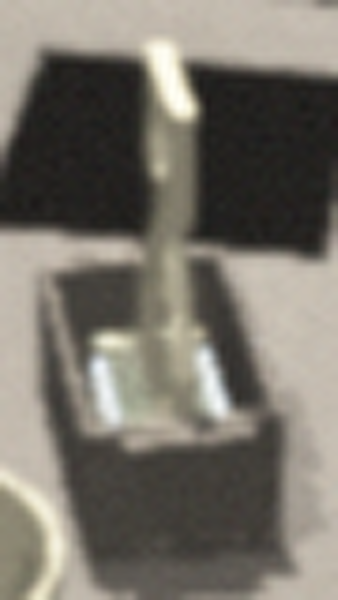

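Run:
```python
from fit import *
J1=lambda *p:px(200,155,12,p);J2=lambda *p:px(190,200,6.6,p);C1=lambda *p:px(262,180,14,p);C2=lambda *p:px(235,150,7.5,p)
print("carrier",*fit([(t,(4,26,180),C1(327,208)),(t,(4,-26,180),C1(565,155)),(t,(-4,-26,180),C1(573,190)),(t,(-4,26,180),C1(333,243)),
(s,(4,-26,180),C2(145,40)),(s,(-4,-26,180),C2(172,41)),(s,(-4,26,180),C2(197,112)),(s,(4,26,180),C2(172,119))],[475,-170,.2]),sep="\n")
a=np.linspace(0,2*np.pi,200);circ=np.c_[50*np.cos(a),50*np.sin(a),0*a+142]
bt=np.r_[J1(62,65),J1(443,408)];bs=np.r_[J2(66,66),J2(353,251)]
ht=J1(70,519);hs=J2(420,268)
def f(x):
    r=[]
    for c,b,h in((t,bt,ht),(s,bs,hs)):
        q=proj(c,circ+[x[0],x[1],0]); r+=list(np.r_[q.min(0),q.max(0)]-b)
        r+=list(proj(c,[x[0]-95*np.cos(x[2]),x[1]-95*np.sin(x[2]),142])[0]-h)
    return np.array(r)
r=least_squares(f,[555,64,-.6],x_scale=[100,100,.3]);print("jug",r.x,f(r.x).round(1))
x=r.x
print("handle",x[0]-88*np.cos(x[2]),x[1]-88*np.sin(x[2]))
# overlay
st=[597.98,134.04,-.1846]
W=lambda x,P:np.array([x[0]+np.cos(x[2])*P[0]-np.sin(x[2])*P[1],x[1]+np.sin(x[2])*P[0]+np.cos(x[2])*P[1],P[2]])
for n in("peg_left",80),("peg_right",-80): print(n,W(st,(0,n[1],250)))
for c,n in((t,"t"),(s,"s")):
    pts=[proj(c,p)[0] for p in circ[::10]+[x[0],x[1],0]]+[proj(c,W(x,(-88,yy,142)))[0] for yy in(-10,10)]
    pts+=[proj(c,[x[0]+42*np.cos(b),x[1]+42*np.sin(b),12])[0] for b in a[::10]]
    pts+=[proj(c,W(st,P))[0] for P in [(-32,-80,250),(60,-80,250),(-25,80,250)]]
    if n=="t":crop(c,190,130,250,205,"pics/ot.png",pts,k=8)
    else:crop(c,170,170,280,290,"pics/os.png",pts,k=5)
```

```text
carrier
[ 4.76931736e+02 -1.68048401e+02  2.15322414e-01]
[[-0.1 -0. ]
 [-0.7  0.1]
 [-0.6  0.1]
 [ 0.1 -0. ]
 [ 0.4 -0.1]
 [-0.4 -0.5]
 [-0.3 -0.6]
 [ 0.2 -1.3]]
jug [552.05140953  62.30829805  -0.59813242] [ 0.  -1.5 -0.8  0.1 -2.2 -0.2  0.3 -0.5 -0.1 -1.1  1.  -1.5]
handle 479.3292050603714 111.86110803086027
('peg_left', 80) [612.66426755 212.68078005 250.        ]
('peg_right', -80) [583.29573245  55.39921995 250.        ]
```

View pics/ot.png

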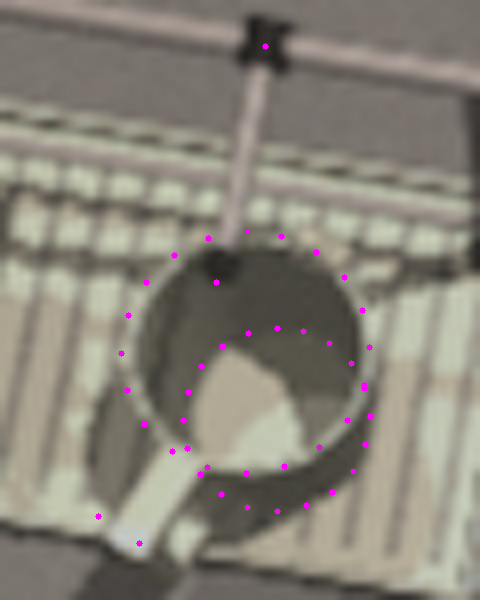

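View pics/os.png

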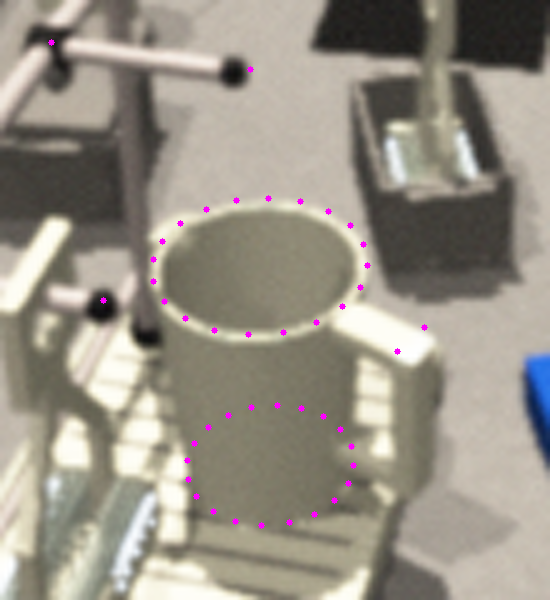

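```bash
cat > jf.py <<'E'
from fit import *
J1=lambda *p:px(200,155,12,p);J2=lambda *p:px(190,200,6.6,p)
a=np.linspace(0,2*np.pi,200);circ=np.c_[50*np.cos(a),50*np.sin(a),0*a+142]
bt=np.r_[J1(62,65),J1(443,408)];bs=np.r_[J2(66,66),J2(353,251)]
ht=J1(70,519);hs=J2(420,268)
def f(x,cs=(0,1)):
    r=[]
    for i,(c,b,h) in enumerate(((t,bt,ht),(s,bs,hs))):
        if i not in cs: continue
        q=proj(c,circ+[x[0],x[1],0]); r+=list(np.r_[q.min(0),q.max(0)]-b)
        r+=list(proj(c,[x[0]-x[3]*np.cos(x[2]),x[1]-x[3]*np.sin(x[2]),142])[0]-h)
    return np.array(r)
for cs in((0,),(1,),(0,1)):
    r=least_squares(f,[555,64,-.6,90],x_scale=[100,100,.3,50],args=(cs,));print("jug",r.x,f(r.x,cs).round(1)); x=r.x
    print(" handle",x[0]-88*np.cos(x[2]),x[1]-88*np.sin(x[2]))
E
python3 jf.py
```

```text
jug [549.8148474   61.07314946  -0.55254994  90.591307  ] [ 0.4 -0.8 -0.4  0.8  0.  -0. ]
 handle 474.91022135622904 107.26077763976065
jug [551.93004085  65.28365533  -0.62746722  94.4959803 ] [ 0.1  0.3 -0.1 -0.2 -0.   0. ]
 handle 480.69253707325305 116.94813109070965
jug [551.37999481  63.04392408  -0.59150974  92.36402212] [-0.2 -1.3 -1.   0.3 -1.8 -0.6  0.5 -0.3  0.2 -0.9  0.5 -1.9]
 handle 478.3312149375266 112.11403472148933
```

```bash
cat > go.py <<'E'
import sys
from h import *
# go.py x y z yaw : shift in tool axes from the measured pose
x,y,z,yaw=map(float,sys.argv[1:5])
st=manip.read_state();R=Ro.from_euler("xyz",st["eef_rot"])
d=R.inv().apply(np.array([x,y,z])-st["eef_pos"])
Rt=Ro.from_euler("xyz",[-np.pi/2,0,yaw]);w=np.degrees((R.inv()*Rt).as_rotvec())
print("pos",st["eef_pos"].round(1),"rot",st["eef_rot"].round(4),"F",st["wrist_force"].round(1),"gap",round(st["finger_gap"],1),"t",round(st["clock"],2),"j",st["joints"].round(2))
print("shift",d.round(1),"turn",w.round(2))
E
python3 go.py 478 112 240 -0.585
```

```text
pos [199.3 512.6 227.4] rot [-1.5708  0.     -0.3708] F [-0.7  0.4 -0.3] gap 94.2 t 3.2 j [ 1.13  0.3   1.52  0.    1.32 -0.07]
shift [ 404.9  -12.6 -272.4] turn [ 0.   12.27 -0.  ]
```

```bash
python3 -m jog '[33,-1,-23,0,1,0, 67,-2,-45,0,2,0, 101,-3,-68,0,3,0, 135,-4,-91,0,4,0, 168,-5,-113,0,5,0, 202,-6,-136,0,6,0, 236,-7,-159,0,7,0, 270,-8,-181,0,8,0, 303,-9,-204,0,9,0, 337,-10,-227,0,10,0]' 94 60 && python3 go.py 478 112 240 -0.585
```

```text
clock: 4.03
eef_pos: [431.8, 177.1, 237.8]
eef_rot: [-1.57, -0.0, -0.546]
wrist_force: [0.7, 1.4, -0.2]
finger_gap: 94.0
pos [431.8 177.1 237.8] rot [-1.5703e+00 -4.0000e-04 -5.4610e-01] F [ 0.7  1.4 -0.2] gap 94.0 t 4.03 j [ 0.31  0.1   1.73  0.    1.31 -0.71]
shift [ 73.3  -2.2 -31.6] turn [-0.03  2.23  0.02]
```

Go to just above the handle and look.

```bash
python3 -m jog '[35,20,-15,0,1.2,0, 68,45,-30,0,2.2,0, 73,55,-31.5,0,2.2,0, 73,55,-31.5,0,2.2,0]' && python3 go.py 478 112 118 -0.585
python3 - <<'E'
from h import *
s=manip.camera("side");t=manip.camera("top")
np.save("s1.npy",s,allow_pickle=True);np.save("t1.npy",t,allow_pickle=True)
crop(t,165,130,265,205,"pics/a_t.png");crop(s,170,150,290,240,"pics/a_s.png")
E
```

```text
clock: 4.37
eef_pos: [477.1, 112.1, 179.9]
eef_rot: [-1.574, 0.003, -0.587]
wrist_force: [-0.5, 0.4, 0.0]
finger_gap: 93.8
pos [477.1 112.1 179.9] rot [-1.5738  0.003  -0.5869] F [-0.5  0.4  0. ] gap 93.8 t 4.37 j [ 0.16  0.22  1.74 -0.    1.19 -0.83]
shift [ 1.  61.9  0.6] turn [ 0.17 -0.11 -0.17]
```

View pics/a_t.png

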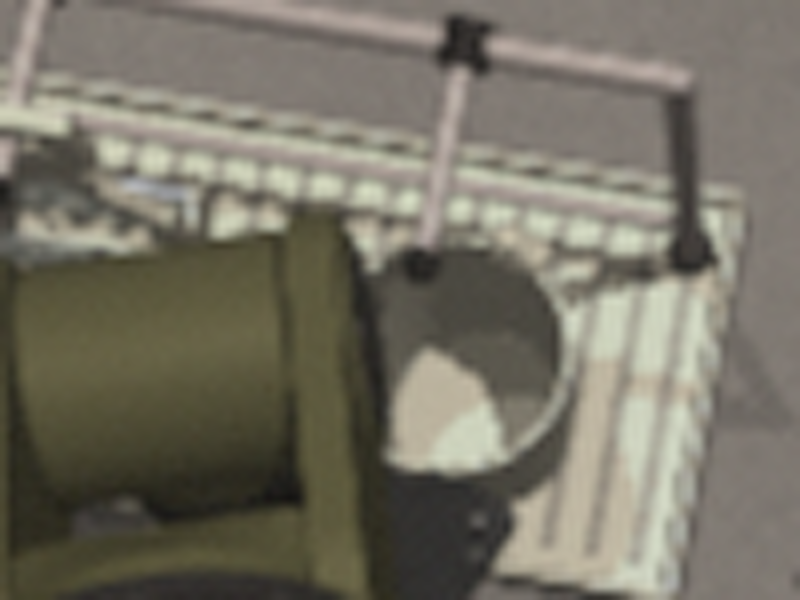

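View pics/a_s.png

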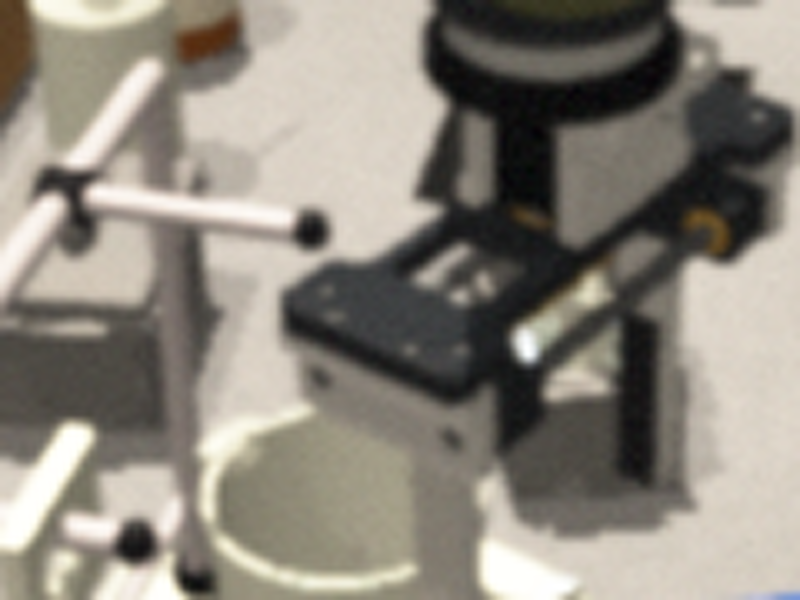

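The side crop shows the near finger at (450,530) left of the handle (540,585), with the body clear of the peg ball at (312,228). Going down and closing.

```bash
python3 -m jog '[0.5,20,0,0,0,0, 1,40,0.3,0,0,0, 1,58,0.6,0,0,0, 1,62,0.6,0,0,0, 1,62,0.6,0,0,0]' 94 && python3 -m jog '[0,0,0,0,0,0,0,0,0,0,0,0,0,0,0,0,0,0,0,0,0,0,0,0,0,0,0,0,0,0,0,0,0,0,0,0]' 0 25 && python3 go.py 478 112 118 -0.585
```

```text
clock: 4.88
eef_pos: [478.0, 115.0, 120.8]
eef_rot: [-1.571, 0.0, -0.582]
wrist_force: [0.2, 0.4, 0.9]
finger_gap: 94.2
clock: 5.38
eef_pos: [478.5, 114.1, 120.7]
eef_rot: [-1.571, -0.0, -0.584]
wrist_force: [0.8, -0.4, -0.2]
finger_gap: 57.3
pos [478.5 114.1 120.7] rot [-1.5706e+00 -3.0000e-04 -5.8380e-01] F [ 0.8 -0.4 -0.2] gap 57.3 t 5.38 j [ 0.16  0.29  1.8  -0.    1.05 -0.83]
shift [ 0.7  2.7 -2. ] turn [-0.01  0.07  0.02]
```

```bash
python3 -m jog '[0,0,0,0,0,0,0,1,-1,0,0,0,0,2,-2,0,0,0,0,2,-2,0,0,0,0,2,-2,0,0,0,0,2,-2,0,0,0,0,2,-2,0,0,0]' 0 25 && python3 -m jog '[0,0,0,0,0,0,0,0,0,0,0,0,0,0,0,0,0,0]' 0 60
python3 - <<'E'
from h import *
print(manip.read_state()["wrist_force"],manip.read_state()["moment"])
s=manip.camera("side");crop(s,170,170,290,290,"pics/b_s.png")
E
```

```text
clock: 5.97
eef_pos: [477.2, 112.4, 118.4]
eef_rot: [-1.571, 0.0, -0.584]
wrist_force: [0.1, -0.4, -0.9]
finger_gap: 19.8
clock: 6.22
eef_pos: [477.3, 112.4, 118.4]
eef_rot: [-1.571, 0.0, -0.584]
wrist_force: [0.3, -0.1, -1.0]
finger_gap: 19.5
[ 0.29148998 -0.0934546  -1.03963526] [ 0.05290593 -0.03416706 -0.03950038]
```

View pics/b_s.png

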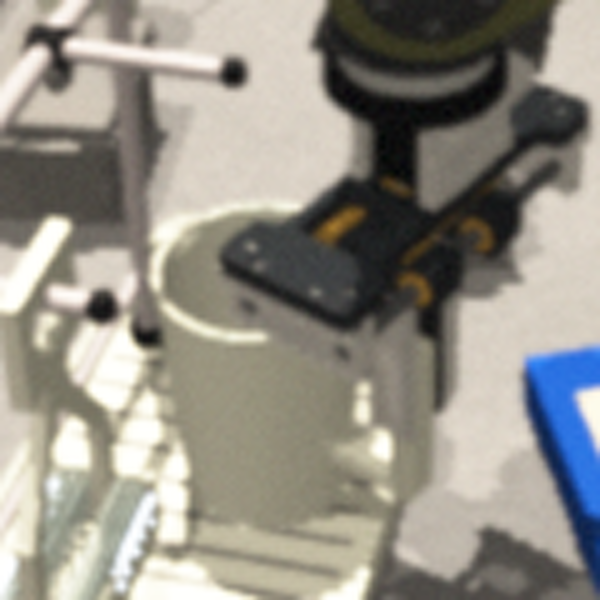

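Gripped on the 20 mm width. Lift 30 mm and look.

```bash
python3 -m jog '[0,-3,0,0,0,0,0,-8,0,0,0,0,0,-15,0,0,0,0,0,-22,0,0,0,0,0,-28,0,0,0,0,0,-30,0,0,0,0,0,-30,0,0,0,0]' 0 60
python3 - <<'E'
from h import *
print(manip.read_state()["wrist_force"],manip.read_state()["moment"])
s=manip.camera("side");crop(s,170,170,290,290,"pics/c_s.png")
E
```

```text
clock: 6.85
eef_pos: [477.5, 112.5, 149.2]
eef_rot: [-1.57, -0.001, -0.584]
wrist_force: [0.3, -0.1, -2.4]
finger_gap: 19.6
[ 0.28954976 -0.10996324 -2.38390895] [0.03670925 0.0958152  0.01416424]
```

View pics/c_s.png

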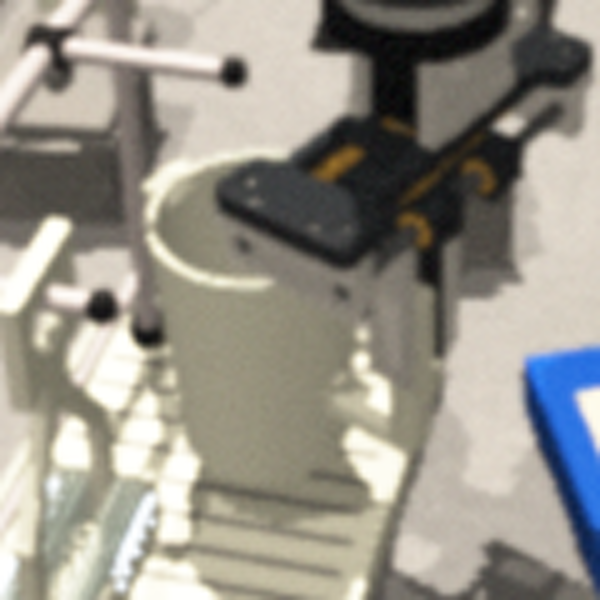

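Jug is up and upright, 2.4 N on the wrist. Retract away from the peg, then up.

```bash
python3 -m jog '[-6,0,-4,0,0,0, -18,0,-12,0,0,0, -34,0,-22,0,0,0, -51,0,-33,0,0,0, -68,0,-44,0,0,0, -82,-6,-54,0,0,0, -90,-20,-60,0,0,0, -92,-40,-61,0,0,0, -92,-62,-61,0,0,0, -92,-85,-61,0,0,0]' && python3 -m jog '[0,-25,0,0,0,0,0,-50,0,0,0,0,0,-75,0,0,0,0,0,-92,0,0,0,0,0,-97,0,0,0,0,0,-97,0,0,0,0]' && python3 go.py 406.6 -361.5 330 -0.584;  python3 - <<'E'
from h import *
s=manip.camera("side");cv2.imwrite("pics/d_s.png",s["img"][:,:,::-1])
E
```

```text
clock: 7.73
eef_pos: [365.8, 112.1, 233.9]
eef_rot: [-1.571, 0.001, -0.584]
wrist_force: [0.1, 0.3, -2.0]
finger_gap: 19.8
clock: 8.23
eef_pos: [366.8, 112.2, 330.7]
eef_rot: [-1.57, -0.001, -0.584]
wrist_force: [-0.0, 0.5, -2.5]
finger_gap: 19.8
pos [366.8 112.2 330.7] rot [-1.5699e+00 -9.0000e-04 -5.8370e-01] F [-0.   0.5 -2.5] gap 19.8 t 8.23 j [ 0.2  -0.15  1.77  0.    1.52 -0.79]
shift [ 294.3    0.7 -373.4] turn [-0.05  0.02  0.05]
```

View pics/d_s.png

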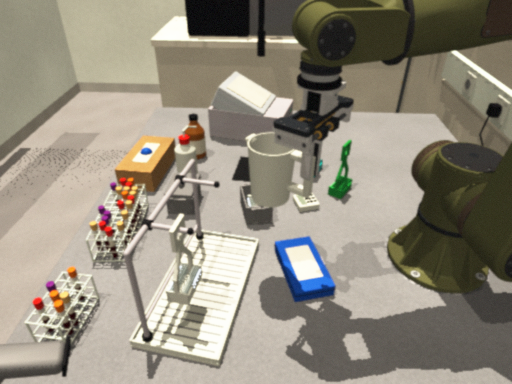

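```bash
python3 -m jog '[6,0,-8,0,0,0, 18,0,-22,0,0,0, 34,0,-44,0,0,0, 52,0,-66,0,0,0, 70,0,-89,0,0,0, 88,0,-112,0,0,0, 106,0,-135,0,0,0, 124,0,-158,0,0,0, 142,0,-180,0,0,0, 160,0,-203,0,0,0]' && python3 -m jog '[18,0,-23,0,0,0, 36,0,-46,0,0,0, 54,0,-69,0,0,0, 72,0,-92,0,0,0, 90,0,-115,0,0,0, 106,0,-136,0,0,0, 120,0,-154,0,0,0, 130,0,-166,0,0,0, 134,0,-170,0,0,0, 134,0,-170,0,0,0]' && python3 go.py 406.6 -361.5 112 -0.584;  python3 - <<'E'
from h import *
s=manip.camera("side");cv2.imwrite("pics/e_s.png",s["img"][:,:,::-1])
E
```

```text
clock: 9.12
eef_pos: [387.9, -146.6, 328.7]
eef_rot: [-1.571, 0.003, -0.584]
wrist_force: [0.3, 0.3, -2.1]
finger_gap: 19.9
clock: 9.95
eef_pos: [406.4, -361.5, 328.5]
eef_rot: [-1.57, 0.003, -0.585]
wrist_force: [-0.1, 0.2, -2.8]
finger_gap: 19.4
pos [ 406.4 -361.5  328.5] rot [-1.5703  0.003  -0.5848] F [-0.1  0.2 -2.8] gap 19.4 t 9.95 j [-0.79  0.23  1.37 -0.    1.54 -1.78]
shift [  0.9 216.5   0. ] turn [-0.03 -0.04 -0.17]
```

View pics/e_s.png

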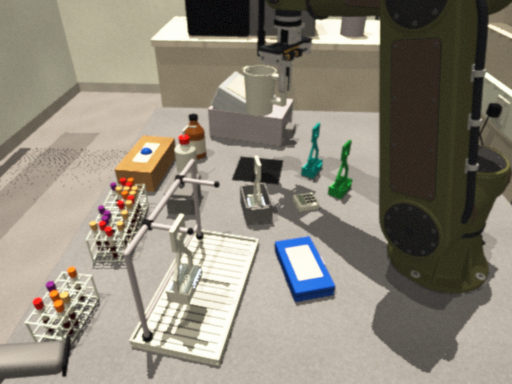

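```bash
python3 -m jog '[0,8,0,0,0,0,0,28,0,0,0,0,0,55,0,0,0,0,0,83,0,0,0,0,0,111,0,0,0,0,0,139,0,0,0,0,0,163,0,0,0,0,0,182,0,0,0,0,1,195,0,0,0,0,1,202,0,0,0,0]' && python3 go.py 406.6 -361.5 109.4 -0.584;  python3 - <<'E'
from h import *
s=manip.camera("side");crop(s,210,100,340,200,"pics/f_s.png")
E
```

```text
clock: 10.83
eef_pos: [407.0, -360.0, 126.4]
eef_rot: [-1.57, 0.002, -0.583]
wrist_force: [-0.8, 0.1, -2.9]
finger_gap: 19.6
pos [ 407.  -360.   126.4] rot [-1.5702  0.0024 -0.5828] F [-0.8  0.1 -2.9] gap 19.6 t 10.83 j [-0.79  0.39  1.65  0.    1.11 -1.78]
shift [ 0.5 17.  -1.5] turn [-0.03  0.07 -0.14]
```

View pics/f_s.png

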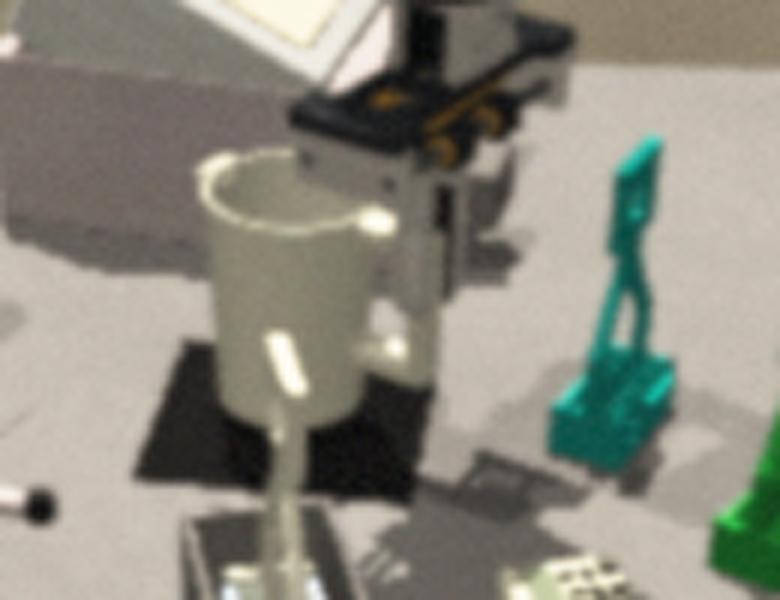

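The jug is over the mat (foot at about 290,410 in the crop, with the mat spanning 150–430). Lowering it slowly.

```bash
python3 -m jog '[0,3,0,0,0,0,0,6,-1,0,0,0,0,9,-1,0,0,0,0,12,-1,0,0,0,0,14,-1,0,0,0,0,14,-1,0,0,0]' && python3 -m jog '[0,1,0,0,0,0,0,2,0,0,0,0,0,2,0,0,0,0]' &&  python3 -m jog '[0,1,0,0,0,0,0,1.5,0,0,0,0,0,1.5,0,0,0,0]'
```

```text
clock: 11.38
eef_pos: [406.8, -362.4, 114.2]
eef_rot: [-1.571, 0.0, -0.584]
wrist_force: [-0.4, 0.0, -2.4]
finger_gap: 19.7
clock: 11.63
eef_pos: [406.9, -362.4, 112.3]
eef_rot: [-1.571, 0.0, -0.584]
wrist_force: [-0.3, -0.5, -2.9]
finger_gap: 19.6
clock: 11.88
eef_pos: [406.9, -362.4, 110.8]
eef_rot: [-1.571, 0.0, -0.584]
wrist_force: [-0.2, -0.1, -2.7]
finger_gap: 19.4
```

```bash
python3 -m jog '[0,0.7,0,0,0,0,0,1.4,0,0,0,0,0,1.4,0,0,0,0]' &&  python3 -m jog '[0,0.7,0,0,0,0,0,1.2,0,0,0,0,0,1.2,0,0,0,0]'
```

```text
clock: 12.13
eef_pos: [406.9, -362.4, 109.5]
eef_rot: [-1.571, -0.0, -0.584]
wrist_force: [-0.1, 0.1, -2.8]
finger_gap: 19.9
clock: 12.38
eef_pos: [406.9, -362.5, 109.4]
eef_rot: [-1.571, -0.0, -0.584]
wrist_force: [-5.1, 4.7, 10.7]
finger_gap: 19.7
```

Contact. Ease off 1 mm, then open.

```bash
python3 -m jog '[0,-0.7,0,0,0,0,0,-0.9,0,0,0,0,0,-0.9,0,0,0,0]' && python3 -m jog '[0,0,0,0,0,0,0,0,0,0,0,0,0,0,0,0,0,0,0,0,0,0,0,0,0,0,0,0,0,0]' 60
python3 - <<'E'
from h import *
s=manip.camera("side");crop(s,210,100,340,200,"pics/g_s.png")
E
```

```text
clock: 12.63
eef_pos: [407.0, -362.5, 109.4]
eef_rot: [-1.571, -0.0, -0.584]
wrist_force: [-1.9, 0.6, 2.6]
finger_gap: 19.8
clock: 13.05
eef_pos: [406.9, -362.5, 109.2]
eef_rot: [-1.571, -0.0, -0.584]
wrist_force: [-0.2, -0.2, -0.7]
finger_gap: 49.6
```

View pics/g_s.png

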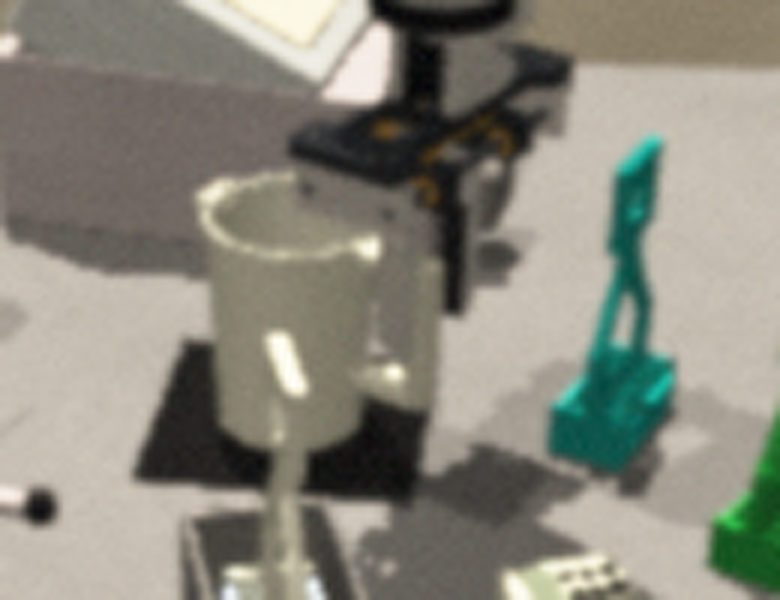

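Released and upright at (290,340) in the crop, foot on the mat. Now I rise and refit the jug from the top later. Moving to above the carrier.

```bash
python3 -m jog '[0,-10,0,0,0,0,0,-35,0,0,0,0,0,-70,0,0,0,0,0,-105,0,0,0,0,0,-140,0,0,0,0,0,-165,0,0,0,0,0,-175,0,0,0,0]' 94 && python3 go.py 476.9 -168 260 0.215;  python3 - <<'E'
from h import *
s=manip.camera("side");t=manip.camera("top");np.save("s2.npy",s,allow_pickle=True);np.save("t2.npy",t,allow_pickle=True)
crop(s,210,100,340,200,"pics/k_s.png");crop(t,280,150,400,240,"pics/k_t.png")
E
```

```text
clock: 13.68
eef_pos: [407.3, -362.9, 289.1]
eef_rot: [-1.572, -0.006, -0.584]
wrist_force: [0.0, -0.4, 0.1]
finger_gap: 93.6
pos [ 407.3 -362.9  289.1] rot [-1.5721 -0.0059 -0.5837] F [ 0.  -0.4  0.1] gap 93.6 t 13.68 j [-0.79  0.25  1.45 -0.    1.44 -1.78]
shift [-49.5  28.5 201. ] turn [  0.2  -45.76   0.29]
```

View pics/k_s.png

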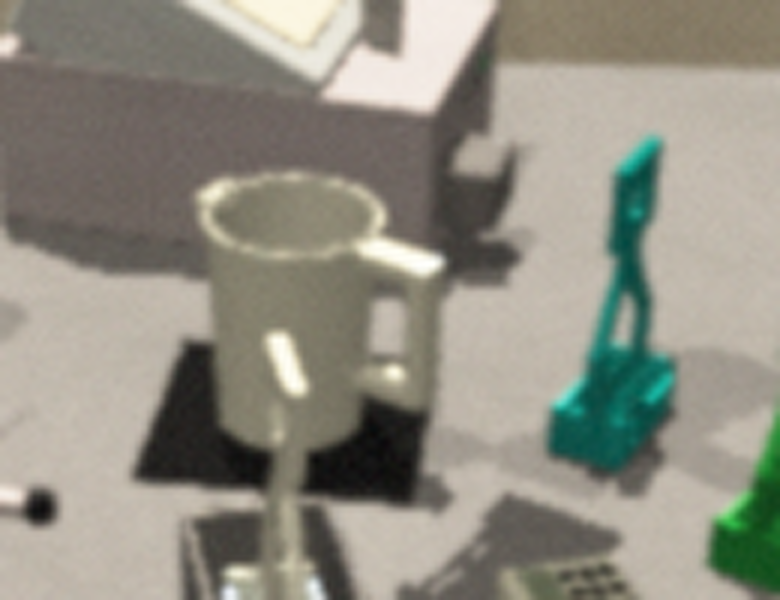

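View pics/k_t.png

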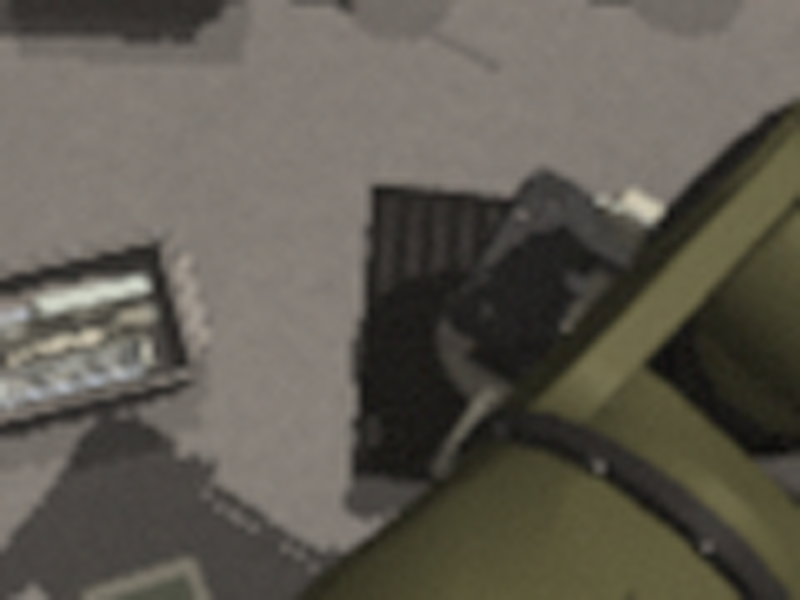

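The jug stands upright, foot well within the mat. Next, above the carrier.

```bash
python3 -m jog '[-5,0,20,0,-4,0, -12,0,45,0,-10,0, -19,0,72,0,-16,0, -25,0,100,0,-22,0, -31,0,128,0,-28,0, -38,0,155,0,-34,0, -44,10,178,0,-40,0, -48,20,194,0.1,-44,0.1, -49.5,28,201,0.2,-45.8,0.3, -49.5,28,201,0.2,-45.8,0.3]' && python3 -m jog '[0,0,0,0,0,0]' && python3 go.py 476.9 -168 168 0.215;  python3 - <<'E'
from h import *
s=manip.camera("side");crop(s,225,120,305,230,"pics/l_s.png",k=5.4)
E
```

```text
clock: 14.62
eef_pos: [475.9, -166.2, 253.3]
eef_rot: [-1.563, 0.007, 0.218]
wrist_force: [-0.0, 0.8, -0.0]
finger_gap: 93.7
clock: 14.7
eef_pos: [476.0, -167.7, 255.2]
eef_rot: [-1.565, 0.005, 0.214]
wrist_force: [-0.5, 0.2, 0.3]
finger_gap: 94.1
pos [ 476.  -167.7  255.2] rot [-1.5646  0.0052  0.2138] F [-0.5  0.2  0.3] gap 94.1 t 14.7 j [-0.41  0.18  1.6   0.    1.37 -2.2 ]
shift [ 1.3 87.2 -1. ] turn [-0.36 -0.07 -0.3 ]
```

View pics/l_s.png

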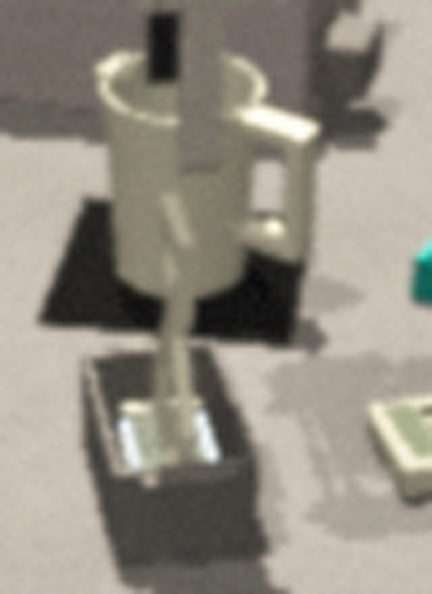

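```bash
python3 -m jog '[0.5,15,0,-0.1,0,-0.1, 1,40,-0.5,-0.3,0,-0.3, 1,60,-0.5,-0.3,0,-0.3, 1,60,-0.5,-0.3,0,-0.3]' && python3 go.py 476.9 -168 168 0.215;  python3 - <<'E'
from h import *
s=manip.camera("side");t=manip.camera("top");crop(s,225,120,305,230,"pics/m_s.png",k=5.4);crop(t,255,160,325,230,"pics/m_t.png",k=8)
E
```

```text
clock: 15.08
eef_pos: [475.7, -168.0, 193.1]
eef_rot: [-1.568, 0.002, 0.213]
wrist_force: [-0.7, -0.6, -0.7]
finger_gap: 94.0
pos [ 475.7 -168.   193.1] rot [-1.5681  0.0023  0.2127] F [-0.7 -0.6 -0.7] gap 94.0 t 15.08 j [-0.41  0.23  1.69  0.    1.22 -2.2 ]
shift [ 1.3 25.1 -0.3] turn [-0.16 -0.13 -0.13]
```

View pics/m_s.png

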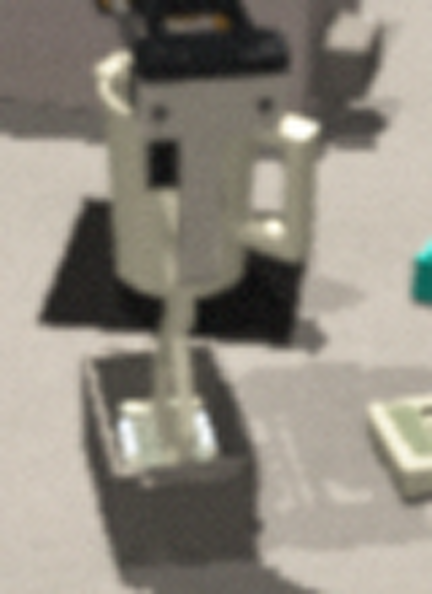

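View pics/m_t.png

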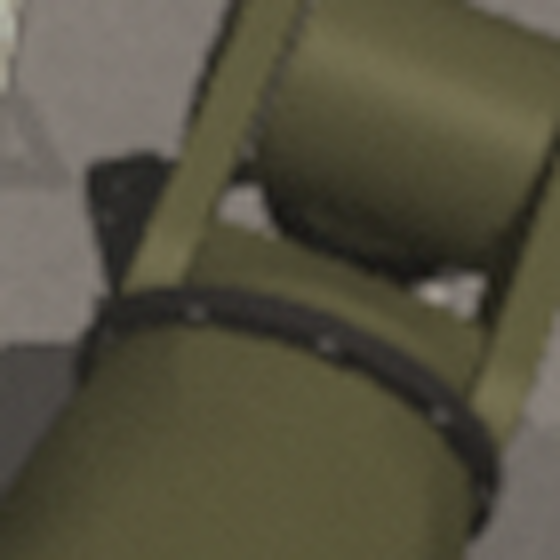

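```bash
python3 -m jog '[0.6,10,0,-0.1,0,-0.1, 1,20,0,-0.2,-0.1,-0.1, 1.2,25,0,-0.2,-0.1,-0.1, 1.2,25,0,-0.2,-0.1,-0.1]' 94 && python3 -m jog '[0,0,0,0,0,0,0,0,0,0,0,0,0,0,0,0,0,0,0,0,0,0,0,0,0,0,0,0,0,0,0,0,0,0,0,0,0,0,0,0,0,0,0,0,0,0,0,0]' 0 12 && python3 -m jog '[0,0,0,0,0,0,0,0,0,0,0,0,0,0,0,0,0,0]' 0 35 &&  python3 go.py 476.9 -168 168 0.215
python3 - <<'E'
from h import *
s=manip.camera("side");crop(s,225,120,305,230,"pics/n_s.png",k=5.4)
E
```

```text
clock: 15.52
eef_pos: [478.1, -167.1, 170.1]
eef_rot: [-1.573, -0.002, 0.217]
wrist_force: [-0.4, 0.1, 0.6]
finger_gap: 93.8
clock: 16.18
eef_pos: [478.4, -167.2, 171.3]
eef_rot: [-1.574, -0.004, 0.217]
wrist_force: [-0.4, 0.8, 0.3]
finger_gap: 52.0
clock: 16.43
eef_pos: [478.4, -167.2, 171.3]
eef_rot: [-1.574, -0.004, 0.217]
wrist_force: [-0.4, 0.9, 0.7]
finger_gap: 51.8
pos [ 478.4 -167.2  171.3] rot [-1.5745 -0.0036  0.2174] F [-0.4  0.9  0.7] gap 51.8 t 16.43 j [-0.41  0.26  1.71 -0.    1.17 -2.2 ]
shift [-1.7  3.3 -0.4] turn [0.21 0.14 0.21]
```

View pics/n_s.png

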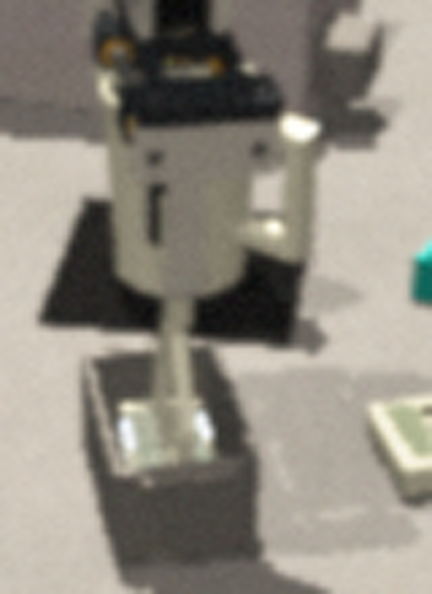

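Tab gripped (51.8 mm). Lift straight up.

```bash
python3 -m jog '[0,-3,0,0,0,0,0,-8,0,0,0,0,0,-16,0,0,0,0,0,-26,0,0,0,0,0,-38,0,0,0,0,0,-52,0,0,0,0,0,-68,0,0,0,0,0,-84,0,0,0,0,0,-98,0,0,0,0,0,-105,0,0,0,0]' && python3 -m jog '[0,0,0,0,0,0,0,0,0,0,0,0]' && python3 go.py 480 0 276 -0.185
python3 - <<'E'
from h import *
s=manip.camera("side");crop(s,200,70,310,230,"pics/p_s.png",k=3.7)
E
```

```text
clock: 17.32
eef_pos: [478.3, -167.0, 278.9]
eef_rot: [-1.576, -0.006, 0.217]
wrist_force: [-0.4, 0.1, -2.5]
finger_gap: 51.6
clock: 17.48
eef_pos: [477.9, -166.9, 276.2]
eef_rot: [-1.575, -0.004, 0.217]
wrist_force: [-1.3, -0.1, -2.5]
finger_gap: 51.4
pos [ 477.9 -166.9  276.2] rot [-1.5746 -0.0038  0.2174] F [-1.3 -0.1 -2.5] gap 51.4 t 17.48 j [-0.41  0.16  1.57 -0.    1.4  -2.2 ]
shift [ 38.   -0.2 162.5] turn [ 0.17 23.06  0.26]
```

View pics/p_s.png

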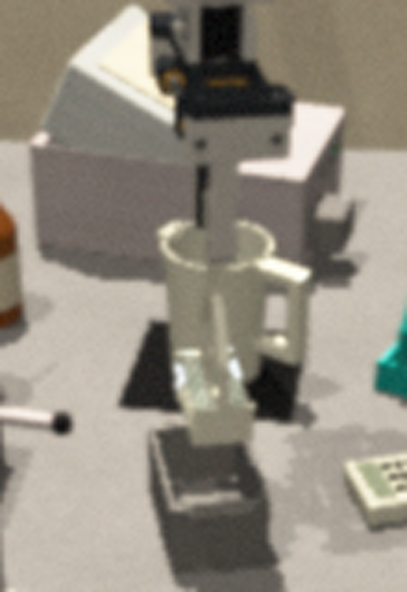

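Lifted and hanging level, and the dish stays put. Move to staging in front of the right (free) peg.

```bash
python3 go.py 500 71 270 -0.185
```

```text
pos [ 477.7 -166.8  275.6] rot [-1.5739 -0.0029  0.2174] F [ 0.   0.4 -1.9] gap 51.6 t 17.53 j [-0.41  0.16  1.58 -0.    1.4  -2.2 ]
shift [ 73.    5.1 227.4] turn [ 0.14 23.05  0.2 ]
```

```bash
python3 -m jog '[2,0,6,0,1,0, 6,0,20,0,3,0, 14,0,44,0,5,0, 23,0,72,0,8,0, 33,0,103,0,11,0, 43,0,134,0,14,0, 53,1,165,0,17,0, 62,2,193,0,20,0, 69,3,214,0.1,22,0.1, 73,5,227,0.1,23,0.2]' && python3 -m jog '[0,0,0,0,0,0,0,0,0,0,0,0,0,0,0,0,0,0,0,0,0,0,0,0]' && python3 go.py 504.7 70.1 266.5 -0.185
python3 - <<'E'
from h import *
s=manip.camera("side");t=manip.camera("top");np.save("s3.npy",s,allow_pickle=True);np.save("t3.npy",t,allow_pickle=True)
crop(s,160,100,280,220,"pics/q_s.png",k=5);crop(t,165,120,265,195,"pics/q_t.png")
E
```

```text
clock: 18.37
eef_pos: [500.0, 72.7, 269.8]
eef_rot: [-1.572, 0.0, -0.185]
wrist_force: [0.3, -0.1, -2.1]
finger_gap: 51.3
clock: 18.7
eef_pos: [500.3, 69.6, 270.5]
eef_rot: [-1.572, -0.001, -0.185]
wrist_force: [0.4, -0.3, -2.5]
finger_gap: 51.9
pos [500.3  69.6 270.5] rot [-1.572e+00 -7.000e-04 -1.847e-01] F [ 0.4 -0.3 -2.5] gap 51.9 t 18.7 j [ 0.07  0.17  1.58 -0.    1.39 -1.32]
shift [4.3 4.  1.3] turn [0.07 0.02 0.04]
```

View pics/q_s.png

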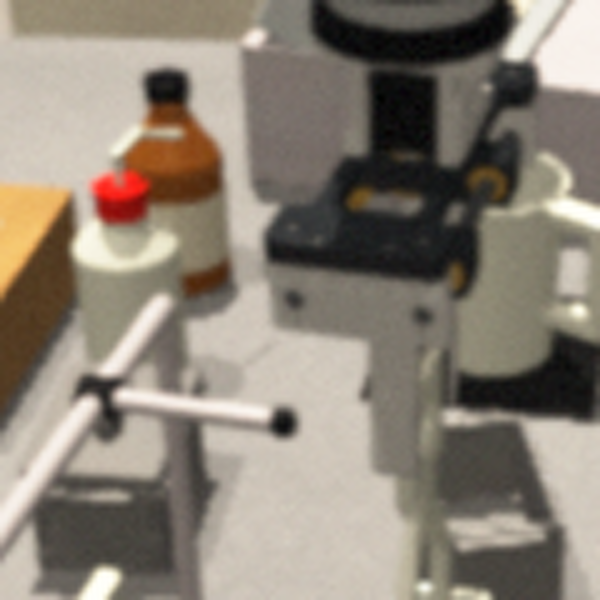

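View pics/q_t.png

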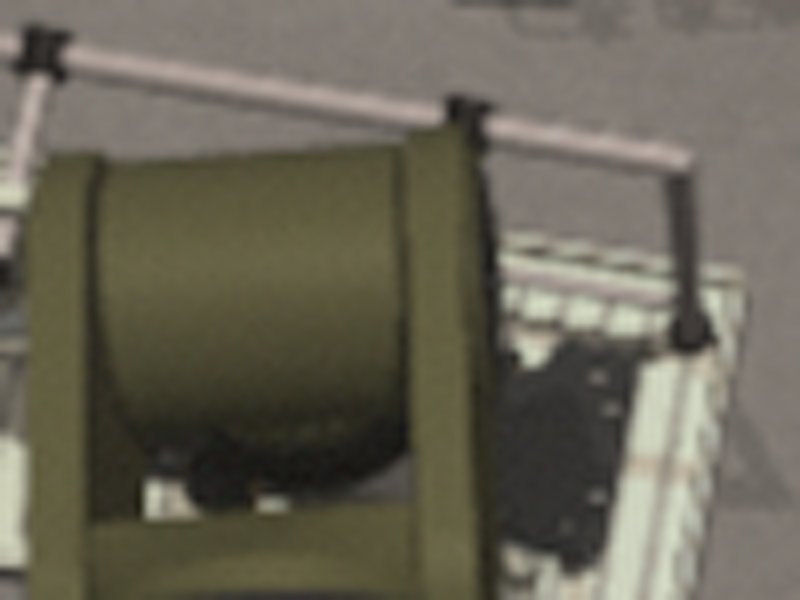

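Run:
```python
from h import *
s=np.load("s3.npy",allow_pickle=True).item()
R=Ro.from_euler("xyz",[0,0,-.185]); T=np.array([500.3,69.6,270.5])
eye=T+[0,0,-16.3]
box=[(x,y,z) for x in(-4,4) for y in(-26,26) for z in(-25,25)]+[(x,y,z) for x in(-23,23) for y in(-42,42) for z in(-150,-118)]
pts=proj(s,eye+R.apply(box))
# fingertips
pts2=proj(s,T+R.apply([(x,y,-22) for x in(-8,8) for y in(26,)]))
print(pts2)
crop(s,195,150,285,270,"pics/r_s.png",list(pts)+list(pts2),k=5)
crop(s,195,150,285,270,"pics/r_s0.png",k=5)
```

```text
[[243.63439591 194.07592497]
 [236.2644265  193.04380207]]
```

View pics/r_s.png

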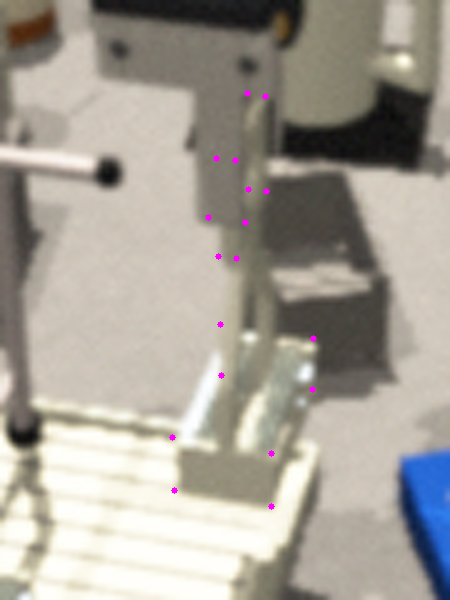

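View pics/r_s0.png

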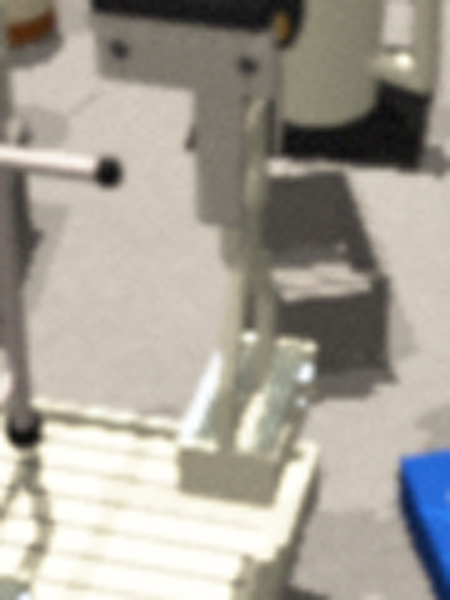

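The projected carrier outline matches the picture to about 1 px, and it hangs upright. Align to the peg axis, then advance in small steps watching the force.

```bash
python3 -m jog '[2,2,0.6,0,0,0,4,4,1.3,0,0,0,4,4,1.3,0,0,0,4,4,1.3,0,0,0]' && python3 go.py 583.3 55.4 266.5 -0.1846 && python3 -m jog '[4,0,0,0,0,0,10,0,0,0,0,0,18,0,0,0,0,0,26,0,0,0,0,0,32,0,0,0,0,0,34,0,0,0,0,0,34,0,0,0,0,0]' && python3 go.py 583.3 55.4 266.5 -0.1846
python3 - <<'E'
from h import *
s=manip.camera("side");np.save("s4.npy",s,allow_pickle=True)
crop(s,185,130,265,240,"pics/u_s.png",k=5.4)
E
```

```text
clock: 19.13
eef_pos: [504.5, 70.9, 266.4]
eef_rot: [-1.572, -0.001, -0.184]
wrist_force: [-0.3, 0.3, -2.2]
finger_gap: 51.6
pos [504.5  70.9 266.4] rot [-1.5718e+00 -5.0000e-04 -1.8410e-01] F [-0.3  0.3 -2.2] gap 51.6 t 19.13 j [ 0.07  0.18  1.58 -0.    1.38 -1.32]
shift [80.3 -0.  -0.8] turn [0.06 0.03 0.03]
clock: 19.72
eef_pos: [538.4, 64.7, 266.4]
eef_rot: [-1.572, -0.0, -0.184]
wrist_force: [-0.1, -0.6, -2.5]
finger_gap: 51.5
pos [538.4  64.7 266.4] rot [-1.5718e+00 -4.0000e-04 -1.8430e-01] F [-0.1 -0.6 -2.5] gap 51.5 t 19.72 j [ 0.05  0.26  1.49 -0.    1.4  -1.33]
shift [45.9 -0.1 -0.9] turn [0.06 0.02 0.02]
```

View pics/u_s.png

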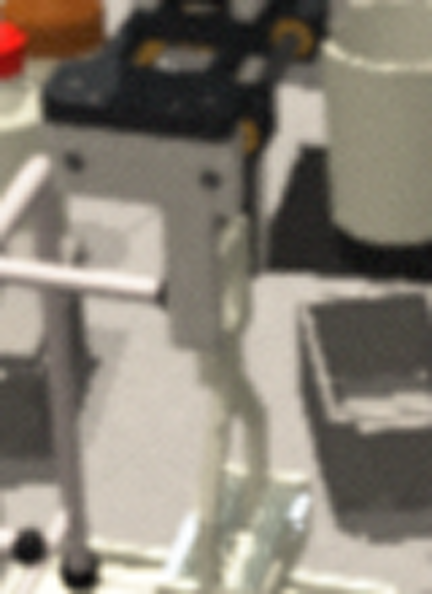

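Run:
```python
from h import *
s=np.load("s4.npy",allow_pickle=True).item()
R=Ro.from_euler("xyz",[0,0,-.1846]); eye=np.array([538.4,64.7,266.4-16.3]); peg=np.array([583.3,55.4,250])
a=np.linspace(0,2*np.pi,40)
h=proj(s,eye+R.apply(np.c_[0*a-4,14*np.cos(a),14*np.sin(a)]))
tab=proj(s,eye+R.apply([(-4,y,z) for y in(-26,26) for z in(-25,25)]))
ax=proj(s,peg+R.apply([(x,0,0) for x in(-60,-45,-25,0,20,40,60)]))
crop(s,200,150,255,225,"pics/v_s.png",list(h)+list(tab)+list(ax),k=8)
crop(s,200,150,255,225,"pics/v_s0.png",k=8)
```

```text
(no output)
```

View pics/v_s.png

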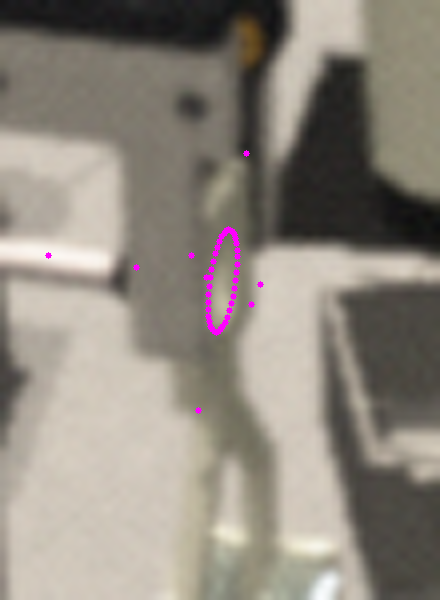

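View pics/v_s0.png

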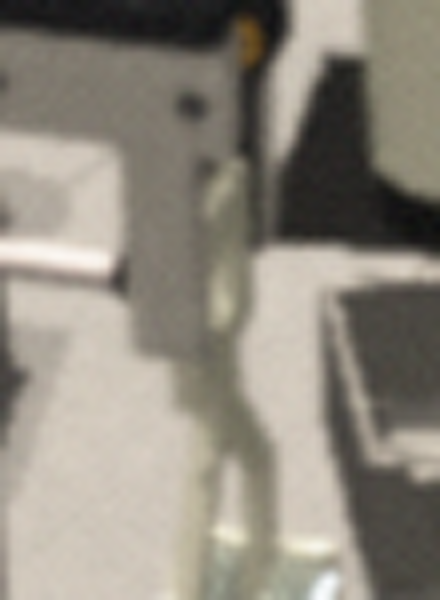

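Hole outline matches; the peg reads about 1 px lower than modelled, within the 7 mm clearance. Lower 1 mm and thread it in.

```bash
python3 -m jog '[2,1,0,0,0,0,5,1,0,0,0,0,8,1,0,0,0,0,11,1,0,0,0,0,13,1,0,0,0,0]' && python3 -m jog '[3,0,0,0,0,0,6,0,0,0,0,0,9,0,0,0,0,0,12,0,0,0,0,0]' && python3 go.py 583.3 55.4 266.5 -0.1846
```

```text
clock: 20.18
eef_pos: [551.0, 62.4, 265.7]
eef_rot: [-1.572, -0.001, -0.184]
wrist_force: [-0.1, 0.6, -2.4]
finger_gap: 51.5
clock: 20.52
eef_pos: [562.8, 60.2, 265.7]
eef_rot: [-1.572, -0.001, -0.184]
wrist_force: [0.3, 0.9, -2.2]
finger_gap: 51.6
pos [562.8  60.2 265.7] rot [-1.5717e+00 -1.0000e-03 -1.8410e-01] F [ 0.3  0.9 -2.2] gap 51.6 t 20.52 j [ 0.04  0.31  1.42 -0.    1.41 -1.34]
shift [21.  -0.7 -0.9] turn [0.05 0.03 0.06]
```

No contact so far. Continue to the peg point.

```bash
python3 -m jog '[3,0,0,0,0,0,7,0,0,0,0,0,11,0,-0.3,0,0,0,15,0,-0.5,0,0,0,19,0,-0.5,0,0,0,22,0,-0.5,0,0,0,23,0,-0.5,0,0,0]' && python3 go.py 583.3 55.4 257.3 -0.1846
python3 - <<'E'
from h import *
s=manip.camera("side");np.save("s5.npy",s,allow_pickle=True)
crop(s,175,130,255,240,"pics/w_s.png",k=5.4)
E
```

```text
clock: 21.1
eef_pos: [585.4, 55.4, 265.6]
eef_rot: [-1.572, -0.001, -0.184]
wrist_force: [-0.4, 0.8, -1.5]
finger_gap: 51.4
pos [585.4  55.4 265.6] rot [-1.5717e+00 -8.0000e-04 -1.8420e-01] F [-0.4  0.8 -1.5] gap 51.4 t 21.1 j [ 0.03  0.36  1.35 -0.    1.43 -1.35]
shift [-2.1  8.3 -0.4] turn [0.05 0.02 0.05]
```

View pics/w_s.png

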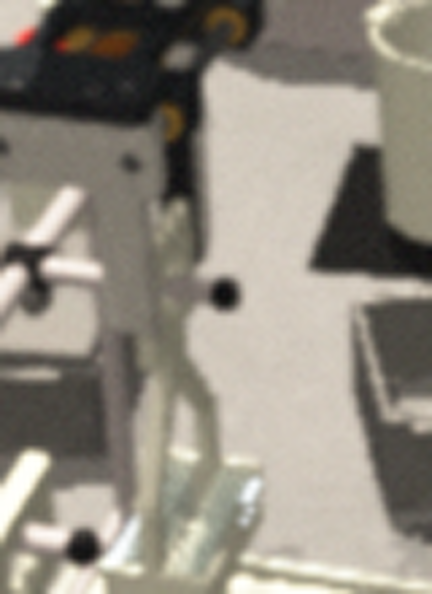

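The ball at (225,293) now stands out in front of the tab, so the peg runs through the hole. Lower slowly until contact.

```bash
python3 -m jog '[0,1.5,0,0,0,0,0,3,0,0,0,0,0,4.5,0,0,0,0,0,5,0,0,0,0,0,5,0,0,0,0]' && python3 -m jog '[0,0.8,0,0,0,0,0,1.5,0,0,0,0,0,1.5,0,0,0,0]' && python3 -m jog '[0,0.6,0,0,0,0,0,1,0,0,0,0,0,1,0,0,0,0]'
```

```text
clock: 21.57
eef_pos: [584.9, 55.5, 260.6]
eef_rot: [-1.572, -0.001, -0.184]
wrist_force: [-0.5, 0.3, -1.9]
finger_gap: 51.7
clock: 21.82
eef_pos: [585.0, 55.5, 259.1]
eef_rot: [-1.572, -0.001, -0.184]
wrist_force: [-0.1, 0.3, -3.3]
finger_gap: 51.9
clock: 22.07
eef_pos: [585.0, 55.5, 258.2]
eef_rot: [-1.572, -0.001, -0.184]
wrist_force: [-0.3, -0.2, -2.9]
finger_gap: 51.8
```

```bash
python3 -m jog '[0,0.6,0,0,0,0,0,1,0,0,0,0,0,1,0,0,0,0]' && python3 -m jog '[0,0.6,0,0,0,0,0,1,0,0,0,0,0,1,0,0,0,0]'
```

```text
clock: 22.32
eef_pos: [585.0, 55.5, 257.1]
eef_rot: [-1.572, -0.001, -0.184]
wrist_force: [0.3, 0.4, -2.4]
finger_gap: 51.8
clock: 22.57
eef_pos: [585.1, 55.5, 256.8]
eef_rot: [-1.572, -0.002, -0.184]
wrist_force: [-2.7, -0.7, 2.4]
finger_gap: 51.8
```

Contact on the peg. Ease slightly and release.

```bash
python3 -m jog '[0,-0.3,0,0,0,0,0,-0.3,0,0,0,0]' && python3 -m jog '[0,0,0,0,0,0,0,0,0,0,0,0,0,0,0,0,0,0,0,0,0,0,0,0]' 80 && python3 -m jog '[0,0,0,0,0,0,0,0,0,0,0,0,0,0,0,0,0,0,0,0,0,0,0,0]'
python3 - <<'E'
from h import *
s=manip.camera("side")
crop(s,175,130,255,240,"pics/x_s.png",k=5.4)
E
```

```text
clock: 22.73
eef_pos: [585.1, 55.5, 256.8]
eef_rot: [-1.572, -0.001, -0.184]
wrist_force: [-1.3, 0.2, 2.7]
finger_gap: 51.6
clock: 23.07
eef_pos: [585.0, 55.5, 256.4]
eef_rot: [-1.572, -0.001, -0.184]
wrist_force: [-0.1, 0.2, -0.3]
finger_gap: 74.5
clock: 23.4
eef_pos: [585.0, 55.5, 256.6]
eef_rot: [-1.572, -0.001, -0.184]
wrist_force: [-0.8, 0.9, -0.5]
finger_gap: 80.3
```

View pics/x_s.png

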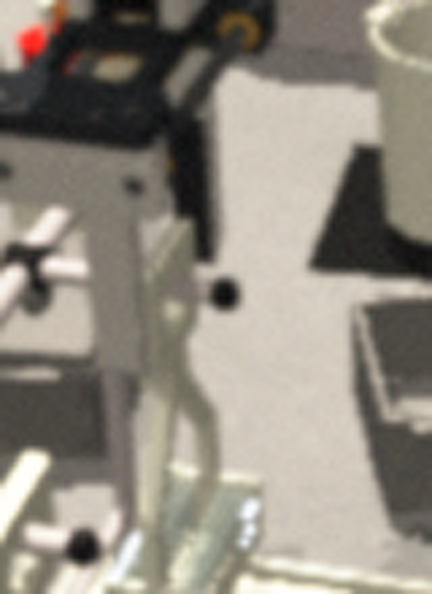

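It hangs on the peg. Straight up and back, then check everything.

```bash
python3 -m jog '[0,-4,0,0,0,0,0,-12,0,0,0,0,0,-25,0,0,0,0,0,-40,0,0,0,0,0,-58,0,0,0,0,0,-76,0,0,0,0,0,-90,0,0,0,0,-5,-100,0,0,0,0,-25,-105,0,0,0,0,-55,-105,0,0,0,0]' && python3 -m jog '[-30,0,0,0,0,0,-65,0,0,0,0,0,-100,0,-20,0,0,0,-130,0,-50,0,0,0,-140,0,-80,0,0,0,-140,0,-110,0,0,0,-140,0,-140,0,0,0,-140,0,-170,0,0,0,-140,0,-190,0,0,0,-140,0,-200,0,0,0]' && python3 -m jog '[0,0,0,0,0,0,0,0,0,0,0,0,0,0,0,0,0,0,0,0,0,0,0,0,0,0,0,0,0,0,0,0,0,0,0,0]'
python3 - <<'E'
from h import *
s=manip.camera("side");t=manip.camera("top")
np.save("s6.npy",s,allow_pickle=True);np.save("t6.npy",t,allow_pickle=True)
for n in["other_eye","jug","eye"]:
    for c in(s,t): print(n,[(d["xy"],round(d["score"],2)) for d in manip.tip_of(n,c)])
cv2.imwrite("pics/y_s.png",cv2.resize(s["img"][:,:,::-1],(800,600)));cv2.imwrite("pics/y_t.png",cv2.resize(t["img"][:,:,::-1],(800,600)))
print(manip.read_state()["clock"])
E
```

```text
clock: 24.28
eef_pos: [530.9, 65.5, 362.1]
eef_rot: [-1.572, -0.002, -0.185]
wrist_force: [-1.9, 0.3, -0.2]
finger_gap: 80.2
clock: 25.12
eef_pos: [355.7, -107.0, 361.9]
eef_rot: [-1.572, -0.002, -0.186]
wrist_force: [0.6, -0.5, 0.2]
finger_gap: 80.2
clock: 25.62
eef_pos: [356.7, -104.8, 361.6]
eef_rot: [-1.572, -0.001, -0.183]
wrist_force: [0.1, 0.6, 0.0]
finger_gap: 79.7
other_eye [([178.5, 234.6], 0.82)]
other_eye [([167.5, 145.3], 0.83)]
jug [([259.8, 169.1], 0.59)]
jug [([355.5, 198.6], 0.59)]
eye [([348.6, 148.9], 0.87), ([316.1, 133.4], 0.67), ([208.5, 189.5], 0.64)]
eye [([337.1, 280.3], 0.88), ([374.8, 252.3], 0.6), ([216.9, 157.1], 0.57)]
26.0167
```

View pics/y_s.png

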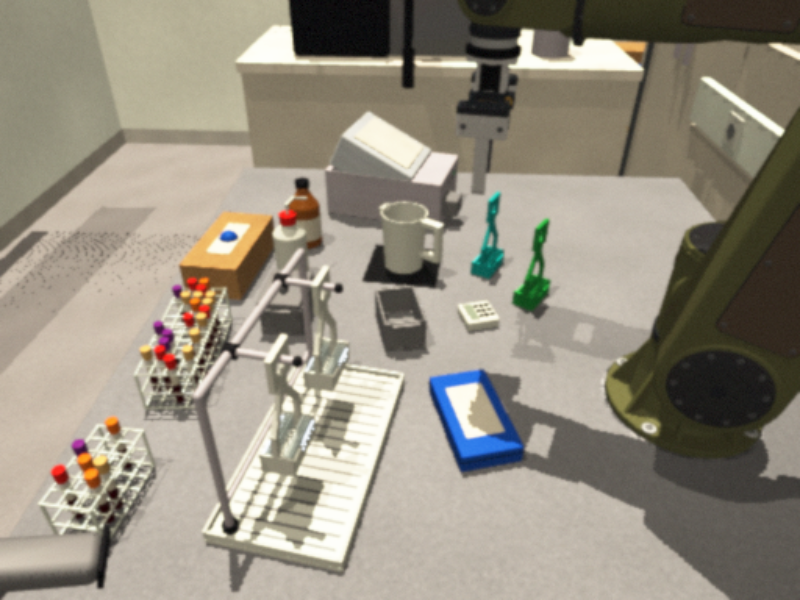

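View pics/y_t.png

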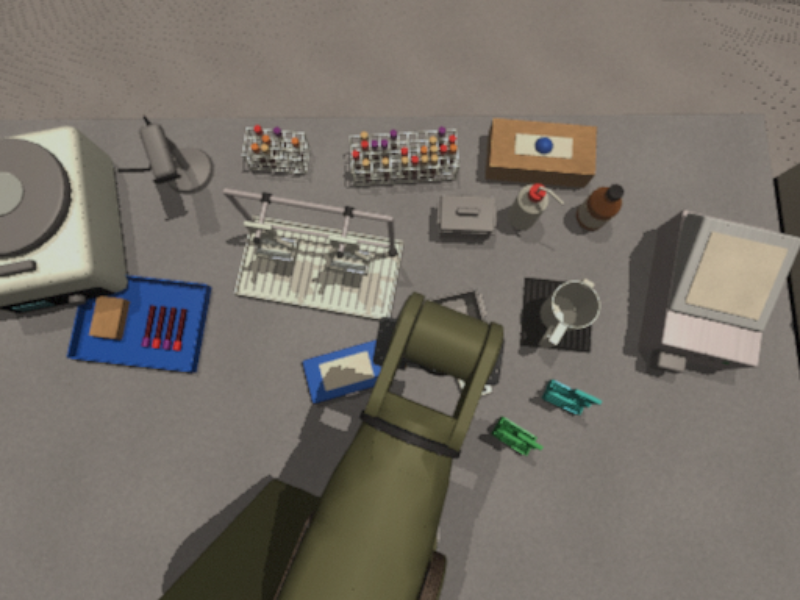

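Run:
```python
from h import *
s=np.load("s6.npy",allow_pickle=True).item();t=np.load("t6.npy",allow_pickle=True).item()
e,r=tri([(s,[208.5,189.5]),(t,[216.9,157.1])]);R=Ro.from_euler("xyz",[0,0,-.1846])
print("eye in peg_right",R.inv().apply(e-[583.3,55.4,250]).round(1),r)
j=onz(t,[355.5,198.6],3);k=onz(s,[259.8,169.1],3);Rm=Ro.from_euler("xyz",[0,0,-.107])
for q in(j,k):print("jug in mat",Rm.inv().apply(q-[480.5,-410,0]).round(1))
crop(s,170,160,250,260,"pics/z_s.png",k=6)
```

```text
eye in peg_right [ -6.2   6.2 -15.7] [1.5, 1.5]
jug in mat [8.7 1.4 3. ]
jug in mat [-6.2  4.7  3. ]
```

View pics/z_s.png

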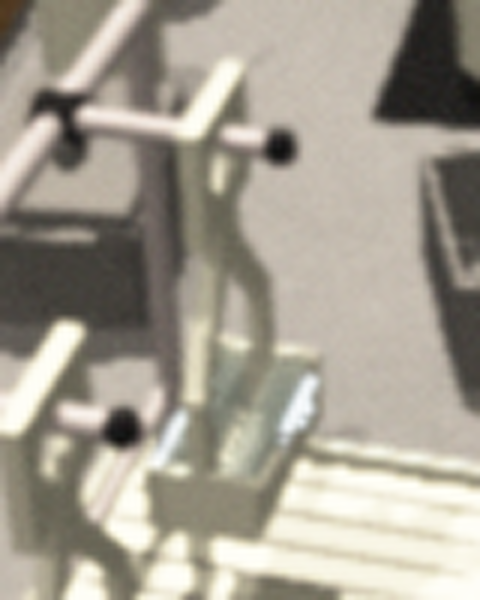

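The crop shows the peg through the hole with the ball (280,145) in front, the carrier plumb and square, and the other one untouched. Handing in.

Run:
```python
from cell import manip
print(manip.sign_off(), manip.read_state()["clock"])
```

```text
the job is handed in; nothing more can be done
the job is handed in; nothing more can be done
```

The jug is standing upright and released on the mat, and the white carrier is hanging by its hole on the stand's free right peg. I handed the job in at about 26 s; the hand-in gives no verdict.

**Jug:** I lifted it by its handle and set it down gently. The last pictures show it upright. The two camera estimates put it within about 9 mm of the mat's centre, though they differ by about 15 mm along one edge. Both are well inside the 45 mm limit.

**Carrier:** It came straight up out of the dish, went over the ball without touching it, was lowered until it rested on the peg, and was released. The last crop shows the peg through the hole, the ball in front, and the carrier plumb and square.

**One check disagreed:** The network's rough estimate put the hole 16 mm below the peg axis and 6 mm to the side. That is within the limits, but the height is close to the 17 mm edge. The arm's height at contact gave about 9 to 10 mm, as expected, so I put the difference down to network error.

**Everything else:** The other hanging carrier reads within about 1 px of where it started. The dish, covered dish, wash bottle and the coloured look-alikes looked unmoved in the pictures. The arm finished clear of everything.

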